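Fit the cart wheel and lock it with its R-clip

TASK

Fit the wheel on the upright stub axle of the pine cart leg, long end of the hub up, fully down on the axle's shoulder, and let it go. Then lock it with the large R-clip from the bench: the axle may stand turned, so find the mouth of its cross-hole by eye or by feel, and push the clip's straight leg through until the bent leg has ridden over the axle and snapped home round it, the clip lying flat above the hub. Push gently, never forcing the clip against the axle; leave the other things on the bench where they are, and let go.

Things in the scene. Friction and masses are not known exactly. Their poses are not given: they have to be found in the camera images.
- hole (a point): Centre of the cross-hole in the upright stub axle: on the axle's axis, 122.5 mm above the bench; z up, x along the pine leg. The hole is level, straight through, 6.5 mm wide and high, mouths barely eased. Its direction is not measured: the axle can turn in its flange (stiffly, 0.15 N m) and starts with the hole up to 50 degrees either side of x. Wheel home, it is 5.5 mm above the hub's end.
- wheel_hub (a point): Centre of the loose wheel (about 0.6 kg), on its axis, half-way along its hub, 30 mm above its underside; z is the axis, up. It lies flat. Tyre 160 mm in diameter, 40 mm high. Hub 45 mm in diameter, 60 mm long, bore 22 mm, its end 20 mm above the tyre. Between hub and tyre an open ring 42 mm wide, 30 mm deep from the hub's end. Home, this point is 87 mm above the bench.
- clip_head (a point): Centre of the head of the large R-clip (40 g, 5 mm wire), a double coil 30 mm across and 10 mm thick; 5 mm above the clip's flat underside. The clip lies flat on the bench. x runs along the straight leg from head to tip, y towards the bent leg, z up. Best held by the head, across y. The much smaller R-clip does not fit.
- clip_seat (a point): Point on the centre line of the R-clip's straight leg, at the middle of the bent leg's cup: x = 52 mm, y = -12.5 mm from the head's centre, 2.5 mm above the underside; the clip's axes. At the hole's centre when the clip is home; pushed further, it meets rising resistance. A leg out of line with the hole wedges in it: give way to the side force and the turning moment.
- small_clip: Bystander: small R-clip, 58 mm long, of 3 mm wire.
- washer: Bystander: flat steel washer, 44 mm across and 4 mm thick.
- tape: Bystander: tape measure, 68 x 34 x 64 mm.
- sander: Bystander: cork sanding block, 120 x 65 x 24 mm.
- glue: Bystander: white glue bottle, 60 mm across, 170 mm high.
- spanner: Bystander: spanner, 190 mm long.
- hammer: Bystander: hammer.
- leg: Pine leg lying on the bench, fixed, 90 mm wide, 45 mm high, running 330 mm from the axle along +x, away from the robot; a holdfast (0.13 m high) 235 mm from the axle. Origin on the bench under the axle's axis. Axle on a 90 mm square flange: 20 mm in diameter, 140 mm top, rising from a shoulder 32 mm in diameter whose top is 57 mm above the bench.
- clip: The large R-clip; origin under its head. Straight leg: centre line at y = -12.5 mm, 2.5 mm above the underside, round tip ending at x = 82.5 mm. Bent leg: sprung sideways, a half-round cup for the axle centred on that line at x = 52 mm, then narrowing and flaring out to x = 74 mm. Riding over takes 5 to 15 N of push; contact forces on the axle adding up to over 25 N bend it.
- wheel: The wheel: steel hub, grey dished rim, black rubber tyre; origin on its axis at the underside, which is level for hub and tyre.
- axle_top (a point): Middle of the top end of the stub axle, 140 mm above the bench; its last 4 mm taper from 20 to 13 mm in diameter. A dark 2 mm slot across the end runs in line with the cross-hole. This frame's axes are the leg's, not the slot's.

How it is judged (in metres and radians):
On the way:
1. the wheel is fully down on the axle's shoulder and let go (horizontal distance between wheel_hub and hole below 0.004 m and z of wheel_hub in the frame of leg below 0.0895 m and angle between wheel's own z axis and vertical below 0.06 rad and contact force between the fingers and wheel below 0.1 N), for 0.2 s.
At the end, for the whole second after the job is handed in: Wheel on the axle, hub up, axes within 4 mm, underside within 2.5 mm of the shoulder; the R-clip's seat point within 4.5 mm of the hole's centre and the clip flat within 0.35 rad, so its leg is through and snapped round the axle; both released and at rest (horizontal distance between wheel_hub and hole below 0.004 m and z of wheel_hub in the frame of leg below 0.0895 m and angle between wheel's own z axis and vertical below 0.06 rad and distance between clip_seat and hole below 0.0045 m and (angle between clip's own z axis and vertical below 0.35 rad or angle between clip's own z axis and vertical above 2.79 rad) and linear speed of each of clip, wheel below 0.02 m/s); the robot touches nothing.
It fails at once if the clip is forced against the axle with more than 25 N (contact force between clip and leg above 25 N).
It fails at once if a bystander is moved by more than 30 mm (distance of any of small_clip, washer, tape, sander, glue, spanner, hammer from where it was at the start of the episode above 0.03 m).
It also fails if it takes over 72 s, if anything falls off the work surface, if the arm or the gripper's body presses on something with over 40 N, if the wrist force passes 120 N, or if a joint passes its speed limit or range.

ROBOT

A 6-joint arm with a two-finger parallel gripper is mounted at the origin on the work surface. World frame = base frame: x ahead of the robot, y to its left, z up, the work surface at z = 0. Lengths are in mm, angles in rad, forces in N, time in s.
With the tool pointing down it reaches from about 350 to 875 mm from the base axis. Payload 4.2 kg.
Tool frame: the origin (TCP) lies midway between the tips of the shut fingers; the grasp point (between the pads) lies 19 mm behind it; z points along the fingers, y is the direction in which the jaws open and shut (so a half turn about z gives the same grasp; the last joint's range is limited). The gripper opens to 85 mm and grips with 20 to 120 N. Pads are 22 mm wide; open, the fingers measure 114 mm over their backs; the gripper's body (76 mm by 85 mm) begins 54 mm behind the grasp point. The pads swing forward as they close: fully open they stand 13 mm farther back than shut.
Start: joints at [1.421, 0.385, 0.008, 0, -1.194, -0.259], TCP at [248.409, 573.491, 231.312] pointing down, gripper open.
Joint ranges: [-3.14, 3.14], [-1.21, 2.06], [-1.07, 1.41], [-3.16, 2.05], [-2.99, -0.16], [-3.1, 3.1]. Speed limits (rad/s): [2.79, 2.79, 3.14, 3.14, 3.14, 3.14].

INTERFACE

Orientations are given as a unit quaternion [x, y, z, w].
In Python, from bench import read_state, get_image, job_done, search_frame, regions_of gives the robot as it stands.
- The arm moves only by the tool servo_tool, never from a script. Its arguments are lists of equal length, an entry for each row: "turn": the turn, a rotation vector about the world's x, y, z in rad, a list of three; "dp": the shift along the world's x, y, z in m, a list of three; "fingers": the finger opening in m, from 0 to 0.0854. In form: {"turn": [[rx, ry, rz], ...], "dp": [[tx, ty, tz], ...], "fingers": [fingers, ...]}. A call has exactly 5 rows; each row shifts and turns the pose as measured when the row begins; what a row does not reach is not made up. A row lasts 1/8 s, in which the tool goes at most 62.5 mm and 10.7 degrees, less where a joint would pass 70% of its speed; a pose out of reach is approached as far as the arm can. A call is refused whole if a number of a shift passes 0.0625 or a number of a turn 0.188, either way. A call with a gripper value outside its range is refused whole. The fingers move at their own pace and stop on an object; the grip force is fixed at half the most. Time passes only in rows, so rows that do not move let the fingers close, or fill a call up. It gives the time, the measured TCP pose, the force and the opening at its end, in the units of the state.
- read_state(): the state, without advancing time (a new reading comes with each control period).
- get_image(name): name is "scene" or "top" or "wrist"; returns a dict with "img" (480x640x3 uint8, red, green, blue), "vfov" (degrees; the focal length in pixels is half the picture's height over the tangent of half this angle, whatever the lens; pixels are square), "cx", "cy" (the principal point, pixels), "world_from_camera" (4x4, takes a point from camera to world coordinates); the wrist camera has in their place "mount" (4x4, takes a point from camera to tool coordinates, whose origin is the TCP and whose axes are the flange's). Camera axes: x right, y down, z forward; pixel columns grow to the right and rows downward; lengths in mm; the calibration is good to about 2 mm. A picture is of the moment at which its call begins: read the wrist's pose just before it. There is no depth.
- job_done(): hands the job in, once; it reports no verdict.
Trained networks look in the newest picture that a camera, given by its name, has taken for a name from the list of things; names that differ only in an ending like _2 or _b are one class to them, and where a whole thing is asked for, a point or a joint stands for the part that bears it (a point fixed in the world has none). Each returns a list of dicts, best first, with "score" (0 to 1); they miss things now and then, are a little off and sometimes report something else, mostly with a low value. They report only what shows in the picture. A call takes as long as a camera call.
- search_frame(query, camera): "box" ([left, top, width, height] in pixels, round what is visible of it).
- regions_of(query, camera): "region" (480x640 bool, what is visible of it) and "box" ([left, top, width, height] in pixels, round what is visible of it).
The state is a dict: "clock": time; "joints": joint angles; "joint_vel": joint speeds; "joint_efforts": joint torques, N m; "position": TCP position; "ee_rot": TCP orientation; "contact_force": force on the tool from outside, world axes, zero at the start; "wrist_torque": the same for the moment, N m; "gripper_width": finger opening in mm.
Only numpy, scipy, OpenCV 4.12 (cv2) and the standard library are available. Lean on these libraries where they do the work, as an engineer would, in place of code of your own. Each camera call takes 0.05 s, during which the arm holds its last target. There are 200 camera calls.

## Working session

There is one attempt and no reset: what is moved stays moved. The work goes in short steps, Python scripts to look and compute and a tool call to move; the robot and the scene stay as the last step left them, time stands still between calls to the robot, and variables do not carry over. Pictures are saved under pics/ and viewed, about 8 in all and at most 12, crops included, and the job is handed in when it is done.

Besides the shell and the picture viewer there is one more tool, called after ">>>" by a JSON object that holds its "name" and its "arguments". servo_tool: Moves the arm, as the interface text tells. Its arguments: {"type":"object","properties":{"turn":{"type":"array","items":{"type":"array","items":{"type":"number"}}},"dp":{"type":"array","items":{"type":"array","items":{"type":"number"}}},"fingers":{"type":"array","items":{"type":"number"}}},"required":["turn","dp","fingers"]}

```bash
ls; mkdir -p pics; cat > h.py <<'E'
import numpy as np, cv2
from bench import *
from scipy.spatial.transform import Rotation as R
def pose():
    s=read_state(); T=np.eye(4); T[:3,:3]=R.from_quat(s["ee_rot"]).as_matrix(); T[:3,3]=s["position"]; return s,T
def cam(name):
    s,T=pose(); d=get_image(name)
    W=d["world_from_camera"] if "world_from_camera" in d else T@np.array(d["mount"])
    f=240/np.tan(np.radians(d["vfov"])/2)
    return d["img"],np.array(W),f,d["cx"],d["cy"]
def ray(c,u,v,z):
    _,W,f,cx,cy=c; r=W[:3,:3]@np.array([(u-cx)/f,(v-cy)/f,1]); o=W[:3,3]
    return o+r*(z-o[2])/r[2]
def proj(c,p):
    _,W,f,cx,cy=c; q=np.linalg.inv(W)@np.append(p,1); return np.array([cx+f*q[0]/q[2],cy+f*q[1]/q[2]])
def save(c,n): cv2.imwrite("pics/"+n,c[0][:,:,::-1])
E
python3 - <<'E'
from h import *
s=read_state(); print({k:np.round(v,3) for k,v in s.items()})
for n in("top","scene"):
    c=cam(n); save(c,n+"0.png"); print(n,np.round(c[1],2).tolist(),c[2:])
    for q in("wheel","clip","leg","axle_top","hole","small_clip","glue","washer","tape","sander","spanner","hammer"):
        r=search_frame(q,n); 
        for x in r[:2]: print(q,round(x["score"],2),np.round(x["box"],1), end=" ")
        if r:
            b=r[0]["box"]; print(np.round(ray(c,b[0]+b[2]/2,b[1]+b[3]/2,0),0))
E
```

```text
pics
{'clock': np.float64(0.0), 'joints': array([ 1.421e+00,  3.860e-01,  7.000e-03, -1.000e-03, -1.194e+00,
       -2.590e-01]), 'joint_vel': array([ 0.001, -0.001,  0.001,  0.001, -0.001,  0.001]), 'joint_efforts': array([-0.000e+00, -3.923e+01,  1.884e+01,  4.186e+00, -5.000e-03,
        0.000e+00]), 'position': array([248.178, 572.955, 230.199]), 'ee_rot': array([ 0.979, -0.203, -0.   ,  0.001]), 'contact_force': array([ 0.746,  0.395, -0.583]), 'wrist_torque': array([ 0.05 , -0.039,  0.019]), 'gripper_width': np.float64(85.497)}
top [[0.01, -0.99, 0.14, 332.51], [-1.0, -0.02, -0.01, -14.31], [0.01, -0.14, -0.99, 1766.57], [0.0, 0.0, 0.0, 1.0]] (np.float64(611.6130226323778), 320.0583514532739, 239.28463450637062)
wheel 0.71 [190.1 220.5  59.4  53.5] [561. 264.   0.]
clip 0.68 [308.5 257.   11.   23.6] [502. -11.   0.]
leg 0.7 [369.2 127.8  55.2 131.9] [ 728. -252.    0.]
axle_top 0.97 [369.7 124.6  55.2 133.5] [ 736. -254.    0.]
hole 0.86 [369.5 129.3  56.3 129.3] [ 728. -255.    0.]
glue 0.77 [136.2 291.5  33.5  22.7] glue 0.48 [463.9 199.3  41.4  88. ] [397. 449.   0.]
washer
[... 567 characters left out ...]
54.3  30.2] [536. 284.   0.]
clip 0.39 [358.9 262.6  24.4  31. ] [748.  27.   0.]
leg 0.65 [246.2 247.4  96.6 116.2] leg 0.61 [368.7 141.2  18.7  48. ] [ 691. -202.   -0.]
axle_top 0.37 [323.  266.9  12.6   8.1] [645. -35.   0.]
hole 0.56 [242.4 246.2 104.3 119.2] [ 692. -203.    0.]
small_clip 0.44 [343.3 263.3  15.    2.5] [665.  31.  -0.]
glue 0.78 [368.1 140.5  20.9  49.4] [283. 571.   0.]
washer 0.4 [243.1 247.  103.4 115.6] washer 0.39 [319.9 265.4  15.8  10. ] [ 689. -200.    0.]
sander 0.82 [135.3 274.2  50.   32.8] [ 397. -427.    0.]
spanner 0.78 [318.6 186.4  39.3  22.7] [360. 278.   0.]
hammer 0.97 [120.9 315.2  94.9  61.1] hammer 0.7 [242.2 244.9 104.1 121.8] [ 597. -514.   -0.]
```

```bash
python3 - <<'E'
import cv2
a=cv2.imread("pics/top0.png")[120:320,130:510]
cv2.imwrite("pics/t1.png",cv2.resize(a,None,fx=2.1,fy=2.1,interpolation=cv2.INTER_CUBIC))
E
```

```text
(no output)
```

View pics/t1.png

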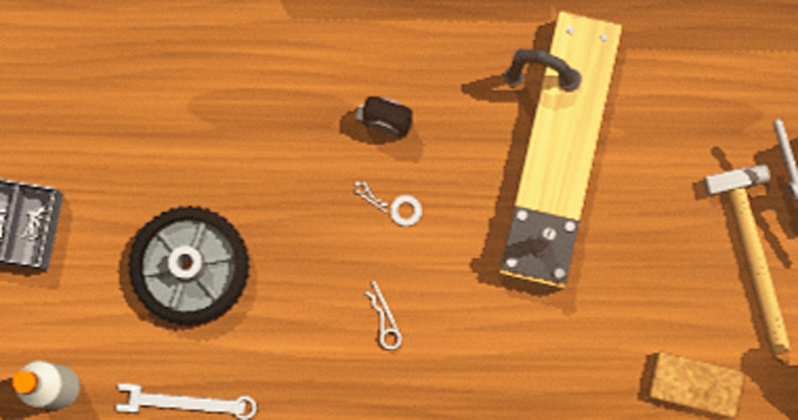

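The top view shows the wheel hub at about (218, 245) and the clip head at (316, 281) with its tip at (309, 255). The axle top is at (391, 231). The leg runs up the picture, leaning slightly right.

```bash
python3 - <<'E'
from h import *
c=cam("top")
for n,u,v,z in(("hub",218.1,244.8,60),("head",316.2,281,5),("tip",308.6,254.8,2.5),("axle",391,231.4,140),("legfarL",130+560/2.1,120+12/2.1,45),("legfarR",130+621/2.1,120+25/2.1,45),("nearL",130+518/2.1,120+208/2.1,50),("nearR",130+582/2.1,120+220/2.1,50)):
    print(n,np.round(ray(c,u,v,z),1))
for q in("wheel_hub","wheel","clip_head","leg"):
    for x in regions_of(q,"top")[:1]:
        b=x["box"];m=x["region"];vv,uu=np.nonzero(m);print(q,x["score"],b,m.sum(),np.round(ray(c,uu.mean(),vv.mean(),20),1))
d=get_image("wrist");print(np.round(d["mount"],3).tolist(),d["vfov"],d["cx"],d["cy"])
s,T=pose();print(T.round(3))
E
```

```text
hub [559.9 259.3  60. ]
head [466.5 -18.2   5. ]
tip [542.4   5.1   2.5]
axle [ 593.1 -217.4  140. ]
legfarL [ 921.7 -246.5   45. ]
legfarR [ 904.4 -331.5   45. ]
nearL [ 642.5 -187.8   50. ]
nearR [ 627.4 -274.7   50. ]
wheel_hub 0.67 [186.8, 219.5, 62.8, 55.9] 2584 [561.  259.7  20. ]
wheel 0.63 [188.9, 222.1, 60.7, 51.3] 2585 [560.8 261.3  20. ]
clip_head 0.56 [307.8, 257.0, 15.2, 30.6] 147 [485.9 -12.7  20. ]
leg 0.57 [368.1, 124.6, 56.8, 135.4] 4492 [ 735.1 -246.6   20. ]
[[-0.001, -0.957, -0.291, 73.817], [1.0, -0.001, -0.0, -0.836], [0.0, -0.291, 0.957, -141.532], [0.0, 0.0, 0.0, 1.0]] 62.988299362168874 318.5466850240917 240.3109799156871
[[ 9.18000e-01 -3.97000e-01 -0.00000e+00  2.48394e+02]
 [-3.97000e-01 -9.18000e-01 -0.00000e+00  5.73488e+02]
 [ 0.00000e+00  0.00000e+00 -1.00000e+00  2.31291e+02]
 [ 0.00000e+00  0.00000e+00  0.00000e+00  1.00000e+00]]
```

>>> {"name": "servo_tool", "arguments": {"turn": [[0,0,0],[0,0,0],[0,0,0],[0,0,0],[0,0,0]], "dp": [[0.044,-0.044,0],[0.044,-0.044,0],[0.044,-0.044,0],[0.044,-0.044,0],[0.044,-0.044,0]], "fingers": [0.0854,0.0854,0.0854,0.0854,0.0854]}}

```text
clock: 2.22
position: [468.7, 352.9, 231.4]
ee_rot: [0.98, -0.198, 0.001, -0.001]
contact_force: [-0.2, 0.9, 0.0]
gripper_width: 85.2
```

>>> {"name": "servo_tool", "arguments": {"turn": [[0,0,0],[0,0,0],[0,0,0],[0,0,0],[0,0,0]], "dp": [[0.044,-0.044,0],[0.044,-0.044,0],[0,0,-0.03],[0,0,-0.03],[0,0,-0.02]], "fingers": [0.0854,0.0854,0.0854,0.0854,0.0854]}}

```text
clock: 2.85
position: [561.7, 260.0, 151.8]
ee_rot: [0.979, -0.202, 0.003, -0.003]
contact_force: [-0.7, -0.6, 0.3]
gripper_width: 85.6
```

```bash
python3 - <<'E'
from h import *
c=cam("wrist"); save(c,"w1.png"); s,T=pose()
print(T.round(3))
print(proj(c,[561.7,260,60]), proj(c,[560,259.3,60]))
E
```

```text
[[ 9.18000e-01 -3.97000e-01  3.00000e-03  5.60140e+02]
 [-3.97000e-01 -9.18000e-01  3.00000e-03  2.59271e+02]
 [ 2.00000e-03 -4.00000e-03 -1.00000e+00  1.48921e+02]
 [ 0.00000e+00  0.00000e+00  0.00000e+00  1.00000e+00]]
[321.12675563 245.16546777] [323.22767665 247.12565139]
```

View pics/w1.png

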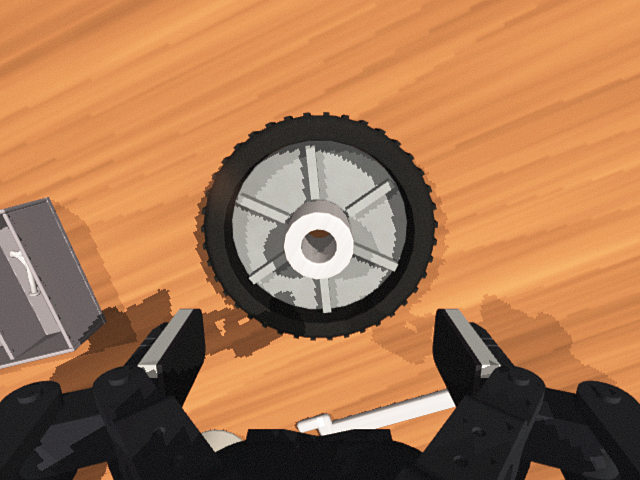

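Long end of the hub is up. The hub end is centred at (319, 245), and the ribs lie at about ±30° from the jaw line, so the jaws can go in between them.

```bash
python3 - <<'E'
from h import *
ps=np.array([read_state()["position"] for _ in range(5)]);print(ps.round(1))
c=cam("wrist"); g=cv2.GaussianBlur(cv2.cvtColor(c[0],cv2.COLOR_RGB2GRAY),(3,3),0)
m=(g[190:300,270:370]>215).astype(np.uint8)
n,l,st,ce=cv2.connectedComponentsWithStats(m); i=1+np.argmax(st[1:,4]); 
cn,_=cv2.findContours((l==i).astype(np.uint8),0,2); e=cv2.fitEllipse(cv2.convexHull(max(cn,key=len))); print(e)
s,T=pose();u,v=e[0][0]+270,e[0][1]+190; p=ray(c,u,v,60);print(p,"tcp",T[:3,3], "diam",(e[1][0]/c[2]*np.linalg.norm(p-c[1][:3,3]),e[1][1]/c[2]*np.linalg.norm(p-c[1][:3,3])))
E
```

```text
[[560.1 259.3 148.9]
 [560.1 259.3 148.9]
 [560.1 259.3 148.9]
 [560.1 259.3 148.9]
 [560.1 259.3 148.9]]
((45.92657470703125, 54.45820236206055), (67.037841796875, 69.42527770996094), 91.71558380126953)
[562.27546337 261.49253127  60.        ] tcp [560.44366318 259.60982895 150.4936579 ] diam (np.float64(41.36640293795229), np.float64(42.83959529203334))
```

>>> {"name": "servo_tool", "arguments": {"turn": [[0,0,0],[0,0,0],[0,0,0],[0,0,0],[0,0,0]], "dp": [[0.0017,0.0017,-0.04],[0,0,-0.04],[0,0,-0.03],[0,0,-0.002],[0,0,0]], "fingers": [0.0854,0.0854,0.0854,0.0854,0.04]}}

```text
clock: 3.58
position: [566.6, 264.9, 43.1]
ee_rot: [0.98, -0.201, 0.007, -0.006]
contact_force: [-0.9, -0.5, 1.1]
gripper_width: 69.9
```

>>> {"name": "servo_tool", "arguments": {"turn": [[0,0,0],[0,0,0],[0,0,0],[0,0,0],[0,0,0]], "dp": [[0,0,0],[0,0,0],[0,0,0],[0,0,0],[0,0,0]], "fingers": [0.03,0.03,0.03,0.03,0.03]}}

```text
clock: 4.2
position: [566.3, 264.2, 46.4]
ee_rot: [0.98, -0.201, 0.007, -0.006]
contact_force: [-0.0, -0.1, -2.7]
gripper_width: 42.4
```

>>> {"name": "servo_tool", "arguments": {"turn": [[0,0,0],[0,0,0],[0,0,0],[0,0,0],[0,0,0]], "dp": [[0,0,0.02],[0,0,0.05],[0,0,0.05],[0,0,0.04],[0,0,0]], "fingers": [0.03,0.03,0.03,0.03,0.03]}}

```text
clock: 4.82
position: [563.4, 263.7, 206.3]
ee_rot: [0.979, -0.201, 0.004, -0.005]
contact_force: [0.2, 1.5, -6.2]
gripper_width: 42.5
```

```bash
cat >> h.py <<'E'
def level():
    "rotvec to bring tool z to straight down, TCP, yaw of tool x, force"
    s,T=pose(); z=T[:3,2]; return np.cross(z,[0,0,-1]).round(4),np.round(T[:3,3],1),np.degrees(np.arctan2(T[1,0],T[0,0])).round(2),np.round(s["contact_force"],1),np.round(s["wrist_torque"],2),round(s["gripper_width"],1),round(s["clock"],2)
E
python3 - <<'E'
from h import *
for _ in range(3):
    c=cam("wrist"); print(*level())
save(c,"w2.png")
E
```

```text
[-0.0047  0.0038  0.    ] [561.7 262.8 203.4] -23.28 [-0.4 -0.1 -5.8] [-0.07  0.16 -0.04] 42.5 4.88
[-0.0022 -0.0001 -0.    ] [560.6 262.1 201.3] -23.29 [-0.7 -0.2 -6. ] [-0.12  0.06 -0.  ] 42.7 4.92
[-0.0005 -0.0019 -0.    ] [560.3 261.7 200.2] -23.29 [-0.1 -0.6 -5.9] [-0.11  0.04  0.09] 42.5 4.97
```

View pics/w2.png

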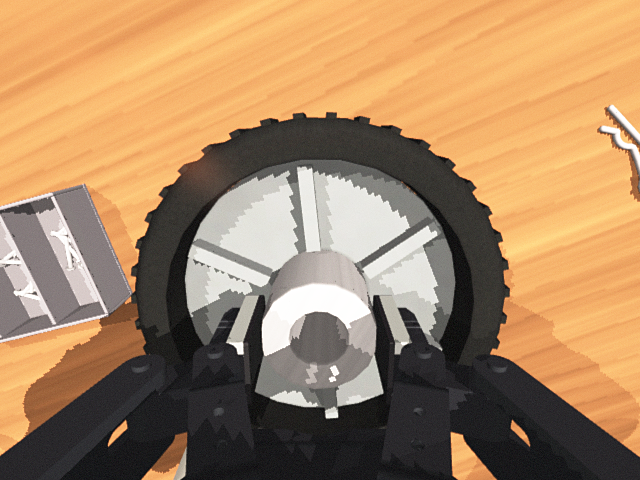

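The wheel is held (5.9 N), with the hub end centred at about (319, 335) between the pads. Next I carry it to a spot where the axle shows ahead of the tyre.

>>> {"name": "servo_tool", "arguments": {"turn": [[0,0,0],[0,0,0],[0,0,0],[0,0,0],[0,0,0]], "dp": [[-0.009,-0.054,0.013],[-0.009,-0.054,0.013],[-0.009,-0.054,0.013],[-0.009,-0.054,0.013],[-0.009,-0.054,0]], "fingers": [0.03,0.03,0.03,0.03,0.03]}}

```text
clock: 5.6
position: [508.6, -13.5, 238.9]
ee_rot: [0.98, -0.199, -0.011, 0.007]
contact_force: [1.3, -1.9, -5.0]
gripper_width: 42.6
```

>>> {"name": "servo_tool", "arguments": {"turn": [[0,0,0],[0,0,0],[0,0,0],[0,0,0],[0,0,0]], "dp": [[-0.009,-0.054,0],[-0.009,-0.054,0],[-0.009,-0.054,0],[0,0,0],[0,0,0]], "fingers": [0.03,0.03,0.03,0.03,0.03]}}

```text
clock: 6.22
position: [473.5, -182.8, 227.4]
ee_rot: [0.979, -0.202, -0.022, 0.007]
contact_force: [-0.5, 0.3, -5.4]
gripper_width: 42.7
```

```bash
python3 - <<'E'
from h import *
print(*level()); c=cam("wrist"); print(*level()); save(c,"w3.png"); np.savez("c3.npz",W=c[1]); print(proj(c,[593,-217,140]))
E
```

```text
[ 0.0054 -0.045   0.    ] [ 473.5 -182.8  227.4] -23.39 [-0.5  0.3 -5.4] [ 0.03 -0.16 -0.01] 42.7 6.22
[ 0.0055 -0.0457  0.    ] [ 473.5 -182.5  227.3] -23.34 [ 0.5  1.2 -4.8] [ 0.04 -0.15  0.04] 42.0 6.28
[284.96365861  12.27665427]
```

View pics/w3.png

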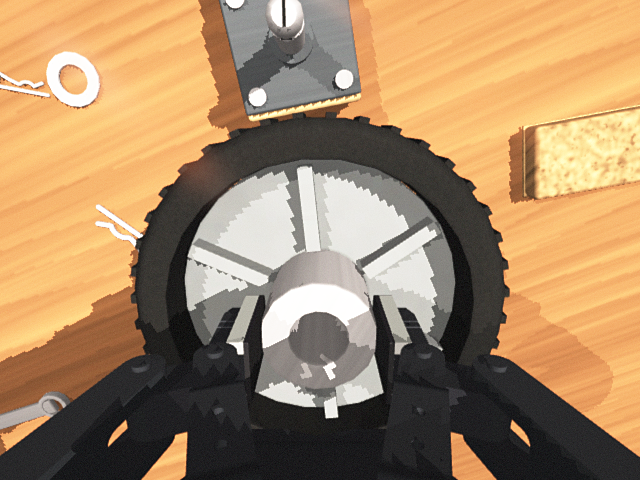

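The axle cap is at about (284, 17), within 5 px of the prediction. The slot shows nearly vertical in the image, so the hole runs close to tool x. I'll measure it numerically.

```bash
python3 - <<'E'
from h import *
im=cv2.imread("pics/w3.png"); W=np.load("c3.npz")["W"]; f=240/np.tan(np.radians(62.988)/2); c=(None,W,f,318.55,240.31)
g=cv2.cvtColor(im,cv2.COLOR_BGR2GRAY)[0:45,260:310]
for r in range(0,44,3): print(r,' '.join('%3d'%x for x in g[r,2:46:2]))
print(ray(c,284,17,140),ray(c,285,0,140),ray(c,284.5,28,140))
cv2.imwrite("pics/w3c.png",cv2.resize(im[0:60,240:330],None,fx=8,fy=8,interpolation=cv2.INTER_CUBIC))
E
```

```text
0 150 149 149 147 190 219 236 250 253 255  74  63 255 254 252 250 247 240 166 148 152 153
3 151 151 147 185 217 238 255 255 255 255  79  61 255 255 255 254 251 249 243 208 146 156
6 147 148 149 180 226 255 255 255 255 255  77  62 255 255 255 255 255 250 242 234 151 150
9 151 146 159 181 219 255 255 254 255 255 109  37 255 255 254 254 255 249 241 233 170 147
12 146 155 156 189 225 255 254 254 255 255 115  47 255 255 255 254 255 254 239 231 213 145
15 148 146 149 176 200 255 254 254 254 255 114  46 255 255 254 254 255 250 231 220 207 147
18 150 152 136 149 169 252 255 254 254 255 147  26 255 255 254 254 255 234 216 200 187 147
21 148 146 144 131 155 173 255 255 254 255 148  32 255 254 254 255 244 214 201 178 173 166
24 146 150 146 122 124 133 155 231 255 255 183  32 255 255 255 214 190 175 176 158 211 188
27 148 152 151 118 113 129 138 147 147 169 134 169 181 181 169 170 164 151 142 133 255 151
30 157 151 153 135 144  96 110 123 104 112 140 145 144 111 140 136 132 124 114 221 188 148
33 148 151 149  96 155 144 110  87  95 105 104 112 118 108 103 100  96  99 254 197 113 143
36 144 146  82 110 144  92  88 126  84  79  80  84  84  85  81  88 122 235  77 101 120 151
39 149 139  85  87  82  79  83  86  81 142  45  58  68  57  45 111  84  82  94 101 122 144
42 147 103  72  79  80  82  78  83  92  89  90  82  86  89  85  82  81  79  86  95 116 138
[ 591.27394877 -215.65371453  140.        ] [ 597.91601883 -219.3105799   140.        ] [ 586.65558039 -213.77818736  140.        ]
```

View pics/w3c.png

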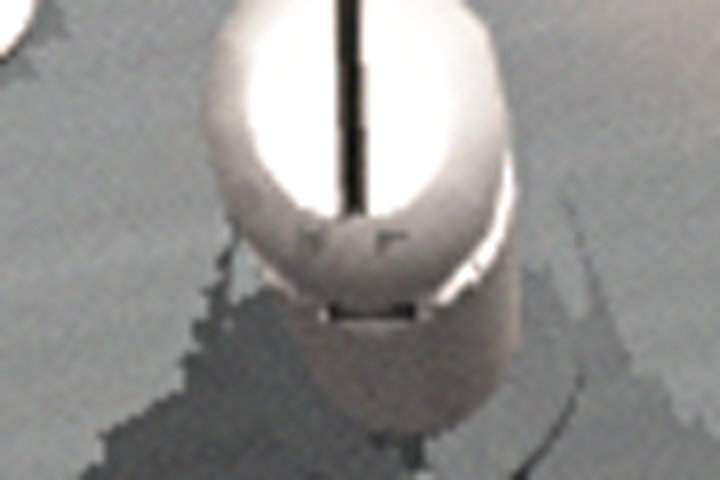

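The cap crop shows the slot running from (283, 0) to (284, 25). The dark hole mouth faces the robot just below the taper, at about (286, 39).

```bash
python3 - <<'E'
from h import *
W=np.load("c3.npz")["W"]; f=240/np.tan(np.radians(62.988)/2); c=(None,W,f,318.55,240.31)
a,b=ray(c,283,0,140),ray(c,283.8,24,140); print("slot",np.degrees(np.arctan2(*(a-b)[1::-1])))
print("axle",ray(c,283.6,13.5,140),"mouthz122.5", ray(c,286.5,39,122.5), "size",np.linalg.norm(ray(c,271,12,140)-ray(c,296,12,140)))
print(*level())
# hub bore in tool frame
cw=cam("wrist");s,T=pose()
for zh in(-5,-8,-12):
    for uv in((319,337),):
        z=T[2,3]-zh
        p=ray(cw,*uv,z); print(zh,np.linalg.inv(T)@np.append(p,1))
g=cv2.cvtColor(cw[0],cv2.COLOR_RGB2GRAY)
for r in range(280,400,8): print(r,' '.join('%3d'%x for x in g[r,255:385:5]))
E
```

```text
slot -22.907728181867665
axle [ 592.77559744 -216.13185143  140.        ] mouthz122.5 [ 584.26308145 -212.744644    122.5       ] size 12.649033044951892
[ 0.0055 -0.0457  0.    ] [ 473.5 -182.5  227.3] -23.34 [ 0.5  1.2 -4.8] [ 0.04 -0.15  0.04] 42.0 6.28
-5 [-7.62725153 -0.25471197 -4.71606726  1.        ]
-8 [-5.78866635 -0.25540002 -7.79016898  1.        ]
-12 [ -3.33721943  -0.25631742 -11.88897127   1.        ]
280 239 239 237  93 121 132 140 145 145 162 169 175 178 184 192 198 191 192 199 197 205 199 168 204 207 203
288 134 132 130 132 132 137 141 157 232 255 255 254 254 255 255 255 255 248 204 198 201 193 194 203 206 204
296 185  30 131  92 131 173 255 254 254 254 254 254 254 254 254 254 254 254 255 255 255 198 207 207  24 184
304 184  37 101 127 255 254 254 254 254 254 254 254 254 254 254 254 254 254 254 254 255 255 221  92  23  30
312  31  34  91 250 254 254 254 254 254 254 255 250 101 114 153 255 254 254 254 254 254 255 207 158  25  41
320  36  22 247 249 248 254 248 254 251  87 100  99 101 110 105 103  98 190 254 187 186 194 189 190  60  29
328  27  28 249 248 249 249 249
[... 240 characters left out ...]
 105  98 103 100  96  93 133 137 184 185 186 150  23
352  30  31 140 140 133 140 143 144  98  98 109  98 104 104  98 104  99  95 130 138 133 133 132 136  31  20
360  40  12 134 129 137 142 132 137 134 140 111 104 101 107 124 128 110 135 137 132 135 141 135 152 182  23
368  22 110 135 128 135 133 135 134 138 139 197 143 144 142 255 255 133 134 129 134 134 135 177 202 202  19
376  18 128 129 130 134 129 135 136 139 131 195 139 139 140 200 248 253 133 129 140 134 204 199 201 200  28
384  23 137 131 236 154 235 166 232 128 131 144 132 132 137 133 135 129 143 210 199 200 211 199 198 204 207
392  51 246 230 230 231 230 230 231 230 167 123 127  90  92  99  97 109 202 231 228 230 231 231 202 206 204
```

>>> {"name": "servo_tool", "arguments": {"turn": [[0.003,-0.018,0],[0.003,-0.018,0],[0.003,-0.018,0],[0,0,0],[0,0,0]], "dp": [[0.036,-0.01,0],[0.036,-0.01,-0.01],[0.036,-0.01,-0.01],[0.013,-0.005,0],[0,0,0]], "fingers": [0.03,0.03,0.03,0.03,0.03]}}

```text
clock: 6.95
position: [599.8, -210.4, 204.7]
ee_rot: [0.981, -0.196, 0.003, -0.003]
contact_force: [-0.9, 0.6, -4.1]
gripper_width: 42.3
```

```bash
python3 - <<'E'
from h import *
print(*level()); c=cam("wrist"); print(*level());
g=cv2.cvtColor(c[0],cv2.COLOR_RGB2GRAY)
for r in range(304,372,6): print(r,' '.join('%3d'%x for x in g[r,280:360:4]))
c=cam("scene"); print(*level()); save(c,"s2.png"); print(proj(c,[593,-216.5,140]))
p=proj(c,[593,-216.5,140]).astype(int)
cv2.imwrite("pics/s2c.png",cv2.resize(c[0][p[1]-110:p[1]+70,p[0]-110:p[0]+110,::-1],None,fx=3,fy=3,interpolation=cv2.INTER_CUBIC))
E
```

```text
[-0.0051  0.0076  0.    ] [ 599.8 -210.4  204.7] -22.6 [-0.9  0.6 -4.1] [ 0.02  0.18 -0.06] 42.3 6.95
[-0.0056  0.0065  0.    ] [ 598.9 -210.1  204.5] -22.6 [-0.4  0.3 -5.6] [ 0.03  0.03 -0.05] 42.4 7.0
304 241 230 244 241 240 239 242 243 242 243 240 241 239 236 243 243 244 242 245 246
310 241 243 239 241 239 239 243 241 242 231 233 237 230 241 242 243 240 243 244 243
316 243 241 241 239 240 236  60  76  73  77  72  71  72  66 120 239 240 244 243 245
322 216 221 240 240 144 145 152  75  72  75  72  73  71  74 100  94 239 242 246 146
328 223 222 223 138 147 149  72  72  68  74  80  81  78  74  79  96  89 139 142 145
334 223 220 222 137 150 146  73  76  74  72  72  74  72  73  72  89  89  95 146 140
340 219 224 202  76  71  65  77  80  74  80  75  71  73  73  66  99  95  98 143 144
346 220 230 229  66  75  69  77  80  70  78  75  71  74  72  76  68  70 139 140 146
352  94 104 105 100  68  70  73  72  75  73  80  70  71  75  73  73  78 106  99  94
358 105 102 100  99  99  79  72  71  72  76  73  69  72  71  73 101 103  96  97  96
364 105  98 104  95 100 103 103 104  86  80  82  85 100 106  99  97  97  93  91  99
370  98  98  97 100 111 105  95 118 146 115 100 102 215 222  94  99 104  94  99 101
[-0.0055  0.0068  0.    ] [ 598.4 -210.3  204.9] -22.62 [ 1.3 -0.  -5.6] [-0.04  0.11 -0.  ] 42.6 7.05
[263.24067149 247.3911738 ]
```

View pics/s2c.png

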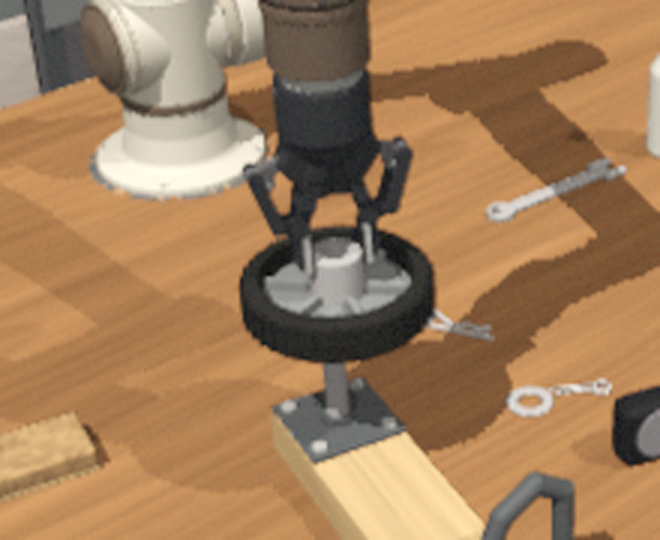

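The wheel is level above the axle. In the crop the hub centre is at about (338, 248) and the shaft at about (337, 380). I'll compare these columns with my estimates.

```bash
python3 - <<'E'
from h import *
c=cam("scene")
g=c[0].astype(int).sum(2)//3
for r in (216,220,224,228,232,259,261,263,265,267): print(r,' '.join('%3d'%x for x in g[r,250:284]))
print("pred hub top",proj(c,[596.4,-209.3,219]),"z200",proj(c,[596.4,-209.3,200])); print("axle z",[ (z,proj(c,[593,-216.5,z]).round(1)) for z in(140,100,75)])
# right-edge/left-edge tyre region
r=regions_of("wheel","scene")[0]; vv,uu=np.nonzero(r["region"]); print(r["score"],r["box"],"tyre bottom pred",proj(c,[596.4,-209.3,178]))
E
```

```text
216  34  49  48  85 141 138  79  39  37  43  62  75  95 108  83  88  85  83  83  70  37  30  36  51 113 160 125  43  44  34  31  31  33  29
220  36  50  45  74 133 157 124  96 100 101  97 108 125 112 115 114 113 105 132 183 193 192 181  98 101 164 151  41  61  89  76  41  29  32
224  85  82  49  51 107 165 152 112 183 210 219 219 218 216 213 216 218 212 203 186 167 138 123  96  82 122 123 100  93 100  97  89  84  59
228 149 150 151 148 142 142 121  90 125 169 169 171 173 171 169 169 167 161 155 149 143 135 126 111  99 102 103 100 102 100 101 102 101 103
232 133 131 132 132 125 101 117 148 164 168 168 172 174 171 168 168 168 162 156 149 144 134 126 115 106 136 144 145 145 146 146 146 147 150
259 146 149 153 155 152 154 154 151 153 148 129 104 109 110 111 111 106 103 123 140 121 114  93  89  86  85  87  89  92  90  87  87  86  87
261 153 154 152 153 153 153 154 153 149 151 141 102 107 108 113 109 108 100  97  89  92  90  87  90  90  88  89  86  87  94  90  89  92  91
263 152 153 152 152 151 149 150 151 148 145 136 109 105 110 111 109 105 101  93  85  85 100 117  99  73  82  93  89  93  92  89  90  87  87
265 153 153 151 150 148 149 143 142 141 146 141 116 105 109 109 110 106 100  93  79 104 105 123 120  78  67  83  90  86  88  86  87  86  91
267 135 137 136 142 139 140 129 122 111  93  81  79 107 106 109 108 108 105  91  55  59  65  75  65  66  66  67  73  84  90  90  90  90  92
pred hub top [264.26762747 220.38949757] z200 [264.76939121 226.90610753]
axle z [(140, array([263.2, 247.4])), (100, array([264.3, 260.2])), (75, array([264.9, 268. ]))]
0.85 [230.5, 212.4, 66.6, 42.6] tyre bottom pred [265.34080806 234.32733076]
```

>>> {"name": "servo_tool", "arguments": {"turn": [[0,0,0],[0,0,0],[0,0,0],[0,0,0],[0,0,0]], "dp": [[-0.0018,-0.0035,-0.005],[-0.0018,-0.0035,-0.005],[0,0,-0.002],[0,0,0],[0,0,0]], "fingers": [0.03,0.03,0.03,0.03,0.03]}}

```text
clock: 7.78
position: [593.0, -218.2, 194.2]
ee_rot: [0.981, -0.196, 0.004, -0.003]
contact_force: [0.3, 0.1, -4.7]
gripper_width: 42.2
```

```bash
python3 - <<'E'
from h import *
print(*level()); c=cam("wrist"); print(*level())
g=cv2.cvtColor(c[0],cv2.COLOR_RGB2GRAY)
for r in range(312,372,5): print(r,' '.join('%3d'%x for x in g[r,284:356:3]))
E
```

```text
[-0.005   0.0092  0.    ] [ 593.  -218.2  194.2] -22.66 [ 0.3  0.1 -4.7] [-0.    0.05 -0.02] 42.2 7.78
[-0.005   0.0093  0.    ] [ 593.1 -218.2  194.2] -22.65 [ 0.2  0.2 -4.4] [-0.03  0.1   0.05] 42.1 7.83
312 241 239 241 240 237 239 240 243 236 157  68  70  76  90 110 219 241 242 240 240 241 243 244 243
317 238 241 239 238 238 216  76  76  77  76  73  72  74  76  75  74  70  66 219 236 243 243 240 240
322 225 241 237 237 141 151 138  79  77  75  75  73  76  71  73  69  78  80  97  92 236 242 243 239
327 223 213 214 143 145 150 148  68  80  72  71  70  76  70  71  75  70  91  96  94  86 137 136 143
332 215 225 130 145 148 146  78  72  71  83  74  78  76  71  70  73  71  87  93  95  87  79 146 143
337 222 234 132  76  74 140  70  75  73  75  79  74  81  71  75  77  77  69  85  92  87  80 145 140
342 226 231 152  68  68  67  72  72  75  77  72  78  75  70  73  75  76  71  89  92  90  86 146 143
347 218 104  79  66  70  70  77  77  74  75  72  71  75  76  67  72  78  70  69  64  63 122 140 144
352 103 102 102  76  68  68  74  80  74  71  74  80  73  71  71  71  71  73  71  67  78 100  96  93
357 104 100  96 100  89  78  76  80  74  71  77  74  74  72  77  69  83  69  81 101  96  97 102  98
362 104  97  98 100 102 102 108  87  77  75  79  79  78  76  74  75 152 226  97 101  99  99  95 100
367 101  99  97 104 102 103 103 106 103 149 157 107 103 107 100  96 226 106  96 101  97 100  97 100
```

>>> {"name": "servo_tool", "arguments": {"turn": [[0,0,0],[0,0,0],[0,0,0],[0,0,0],[0,0,0]], "dp": [[0.0018,0.0008,-0.004],[0,0,-0.004],[0,0,-0.004],[0,0,-0.003],[0,0,0]], "fingers": [0.03,0.03,0.03,0.03,0.03]}}

```text
clock: 8.45
position: [595.8, -217.5, 178.4]
ee_rot: [0.981, -0.196, 0.005, -0.003]
contact_force: [1.5, -1.0, -5.2]
gripper_width: 42.4
```

>>> {"name": "servo_tool", "arguments": {"turn": [[0,0,0],[0,0,0],[0,0,0],[0,0,0],[0,0,0]], "dp": [[0,0,-0.005],[0,0,-0.005],[0,0,-0.004],[0,0,-0.002],[0,0,0]], "fingers": [0.03,0.03,0.03,0.03,0.03]}}

```text
clock: 9.07
position: [595.9, -217.6, 161.3]
ee_rot: [0.981, -0.196, 0.005, -0.003]
contact_force: [0.5, 0.7, -5.1]
gripper_width: 42.3
```

```bash
python3 - <<'E'
from h import *
print(*level())
E
```

```text
[-0.0041  0.0111  0.    ] [ 595.9 -217.6  161.3] -22.63 [ 0.5  0.7 -5.1] [-0.2  -0.16  0.  ] 42.3 9.07
```

>>> {"name": "servo_tool", "arguments": {"turn": [[0,0,0],[0,0,0],[0,0,0],[0,0,0],[0,0,0]], "dp": [[0,0,-0.008],[0,0,-0.008],[0,0,-0.008],[0,0,-0.004],[0,0,0]], "fingers": [0.03,0.03,0.03,0.03,0.03]}}

```text
clock: 9.7
position: [596.1, -217.7, 131.2]
ee_rot: [0.981, -0.196, 0.005, -0.003]
contact_force: [-0.1, 0.4, -5.1]
gripper_width: 42.4
```

```bash
python3 - <<'E'
from h import *
print(*level())
E
```

```text
[-0.0039  0.0113  0.    ] [ 596.1 -217.7  131.2] -22.63 [-0.1  0.4 -5.1] [-0.2  -0.21 -0.01] 42.4 9.7
```

>>> {"name": "servo_tool", "arguments": {"turn": [[0,0,0],[0,0,0],[0,0,0],[0,0,0],[0,0,0]], "dp": [[0,0,-0.006],[0,0,-0.006],[0,0,-0.005],[0,0,-0.003],[0,0,0]], "fingers": [0.03,0.03,0.03,0.03,0.03]}}

```text
clock: 10.32
position: [596.1, -217.7, 110.0]
ee_rot: [0.981, -0.196, 0.005, -0.003]
contact_force: [0.9, -1.0, -6.1]
gripper_width: 42.2
```

>>> {"name": "servo_tool", "arguments": {"turn": [[0,0,0],[0,0,0],[0,0,0],[0,0,0],[0,0,0]], "dp": [[0,0,-0.003],[0,0,-0.003],[0,0,-0.003],[0,0,0],[0,0,0]], "fingers": [0.03,0.03,0.03,0.03,0.03]}}

```text
clock: 10.95
position: [596.8, -217.6, 103.2]
ee_rot: [0.981, -0.196, 0.006, -0.003]
contact_force: [0.5, -0.4, -5.3]
gripper_width: 42.3
```

>>> {"name": "servo_tool", "arguments": {"turn": [[0,0,0],[0,0,0],[0,0,0],[0,0,0],[0,0,0]], "dp": [[0,0,-0.002],[0,0,-0.002],[0,0,-0.002],[0,0,0],[0,0,0]], "fingers": [0.03,0.03,0.03,0.03,0.03]}}

```text
clock: 11.58
position: [597.6, -217.9, 103.2]
ee_rot: [0.981, -0.195, 0.008, -0.002]
contact_force: [-0.4, -0.1, -2.1]
gripper_width: 42.6
```

>>> {"name": "servo_tool", "arguments": {"turn": [[0,0,0],[0,0,0],[0,0,0],[0,0,0],[0,0,0]], "dp": [[0,0,0],[0,0,0],[0,0,0],[0,0,0],[0,0,0.02]], "fingers": [0.0854,0.0854,0.0854,0.0854,0.0854]}}

```text
clock: 12.2
position: [598.4, -218.3, 123.0]
ee_rot: [0.981, -0.194, 0.008, -0.002]
contact_force: [-0.8, -0.3, 0.6]
gripper_width: 85.4
```

>>> {"name": "servo_tool", "arguments": {"turn": [[0,0,0],[0,-0.01,0],[0,0,0],[0,0,0],[0,0,0]], "dp": [[0,0,0.03],[0,0,0.05],[0,0,0.04],[0,0,0],[0,0,0]], "fingers": [0.0854,0.0854,0.0854,0.0854,0.0854]}}

```text
clock: 12.82
position: [598.2, -218.4, 247.8]
ee_rot: [0.981, -0.194, 0.014, -0.002]
contact_force: [-0.7, -0.0, 0.4]
gripper_width: 85.2
```

```bash
python3 - <<'E'
from h import *
print(*level()); c=cam("wrist"); print(*level()); save(c,"w4.png"); np.savez("c4.npz",W=c[1]); 
p=proj(c,[593,-216.5,140]); print(p); p=p.astype(int)
cv2.imwrite("pics/w4c.png",cv2.resize(c[0][max(p[1]-75,0):p[1]+75,p[0]-100:p[0]+100,::-1],None,fx=4,fy=4,interpolation=cv2.INTER_CUBIC))
E
```

```text
[0.0007 0.029  0.    ] [ 598.2 -218.4  247.8] -22.41 [-0.7 -0.   0.4] [ 0.01  0.12 -0.  ] 85.2 12.82
[0.0014 0.0294 0.    ] [ 598.4 -218.6  248. ] -22.4 [ 0.1 -0.4  0.4] [0.01 0.05 0.02] 85.6 12.88
[321.92216667 249.40946178]
```

View pics/w4c.png

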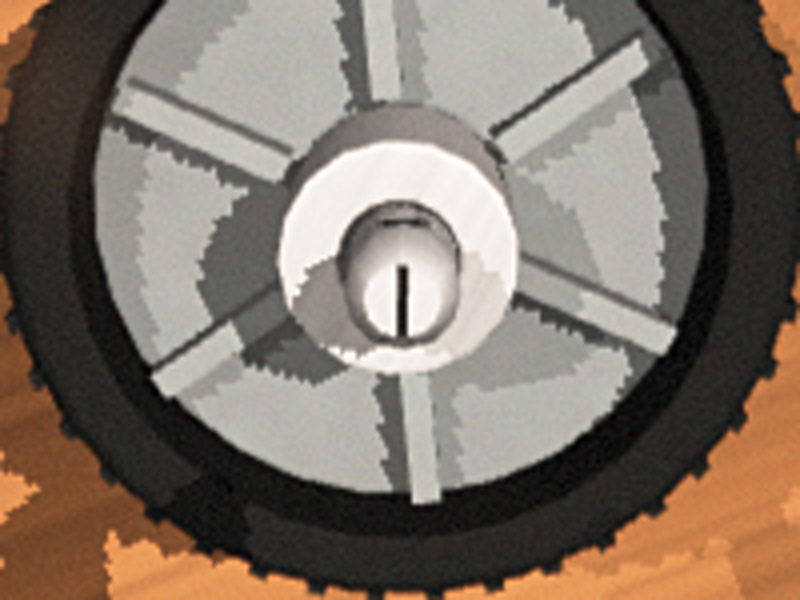

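Wheel is seated: z stopped at 103.2, against about 46 when gripped on the bench. The axle cap at (321.8, 249.3) matches my estimate of (593, −216.5), and the slot runs straight along tool x (about −22.5°). Next, over to the clip.

>>> {"name": "servo_tool", "arguments": {"turn": [[0,0.006,0.168],[0,0.006,0.168],[0,0.006,0.168],[0,0.006,0.168],[0,0.006,0.168]], "dp": [[-0.022,0.042,0],[-0.022,0.042,0],[-0.022,0.042,0],[-0.022,0.042,0],[-0.022,0.042,-0.01]], "fingers": [0.0854,0.0854,0.0854,0.07,0.06]}}

```text
clock: 13.5
position: [483.5, -5.8, 230.0]
ee_rot: [0.972, 0.233, -0.008, -0.004]
contact_force: [-0.0, 0.3, 0.1]
gripper_width: 60.1
```

>>> {"name": "servo_tool", "arguments": {"turn": [[0,0,0],[0,0,0],[0,0,0],[0,0,0],[0,0,0]], "dp": [[0,0,-0.045],[0,0,-0.045],[0,0,-0.02],[0,0,0],[0,0,0]], "fingers": [0.05,0.05,0.05,0.05,0.05]}}

```text
clock: 14.12
position: [479.2, -3.5, 113.9]
ee_rot: [0.971, 0.237, -0.012, -0.003]
contact_force: [0.1, 0.8, 0.0]
gripper_width: 50.2
```

```bash
python3 - <<'E'
from h import *
print(*level()); c=cam("wrist"); print(*level()); save(c,"w5.png"); np.savez("c5.npz",W=c[1]); 
print(proj(c,[466.5,-18.2,5]),proj(c,[542.4,5.1,2.5]))
E
```

```text
[-0.0009 -0.0246 -0.    ] [479.2  -3.5 113.9] 27.41 [0.1 0.8 0. ] [-0.05 -0.07  0.01] 50.2 14.12
[-0.0011 -0.0244 -0.    ] [479.1  -3.5 114. ] 27.4 [-0.7 -0.4  0. ] [-0.03 -0.04 -0.01] 50.1 14.18
[332.56334411 260.03019367] [356.62722334 141.47498325]
```

View pics/w5.png

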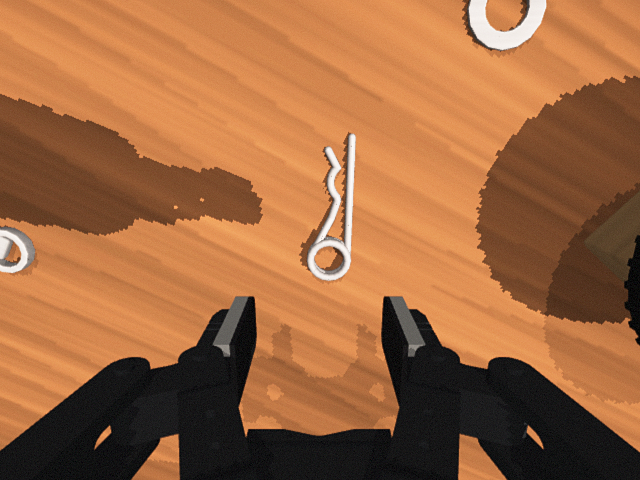

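The clip head is at (329, 259). Its straight leg runs from (348, 245) to the tip at (351.5, 134), and the bent leg is on the left.

```bash
python3 - <<'E'
from h import *
im=cv2.imread("pics/w5.png"); W=np.load("c5.npz")["W"]; f=240/np.tan(np.radians(62.988)/2); c=(None,W,f,318.55,240.31)
m=(im[:,:,0]>120).astype(np.uint8); m[:, :300]=0; m[:,360:]=0; m[290:]=0; m[:125]=0
# straight leg centre per row: right-most run
P=[]
for v in range(142,236,6):
    u=np.nonzero(m[v])[0]; 
    if len(u)==0: continue
    r=u[-1]; k=r
    while m[v,k-1]: k-=1
    P.append(((r+k)/2,v,r-k+1))
print([tuple(map(float,p)) for p in P][::3])
w=np.array([ray(c,u,v,2.5) for u,v,_ in P if _<12]); d,_,_,_=cv2.fitLine(w[:,:2].astype(np.float32),cv2.DIST_HUBER,0,.01,.01)[:4].ravel() if 0 else (0,0,0,0)
l=cv2.fitLine(w[:,:2].astype(np.float32),cv2.DIST_HUBER,0,.01,.01).ravel(); a=np.degrees(np.arctan2(l[1],l[0])); a=a if abs(a)<90 else a-180*np.sign(a)
print("leg yaw",a)
hm=m.copy(); hm[:238]=0; vv,uu=np.nonzero(hm); cn,_=cv2.findContours(hm,0,2); e=cv2.minEnclosingCircle(max(cn,key=len)); print(e)
H=ray(c,e[0][0],e[0][1],5); print("head",H,"diam",2*e[1]/f*np.linalg.norm(H-W[:3,3]))
tip=ray(c,*[x for x in (351.5,133.5)],2.5); print("tip",tip)
ex=np.array([np.cos(np.radians(a)),np.sin(np.radians(a))]); ey=np.array([-ex[1],ex[0]])
print("tip rel head",(tip-H)[:2]@ex,(tip-H)[:2]@ey)
print(*level())
E
```

```text
[(352.0, 142.0, 7.0), (351.0, 160.0, 7.0), (350.0, 178.0, 7.0), (349.5, 196.0, 6.0), (349.0, 214.0, 7.0), (348.0, 232.0, 7.0)]
leg yaw 26.289242
((331.0, 255.0), 26.24890899658203)
head [469.22424255 -15.55289521   5.        ] diam 35.55702009805862
tip [545.13530792  10.25001098   2.5       ]
tip rel head 79.48773450616972 -10.487124390746928
[-0.0011 -0.0244 -0.    ] [479.1  -3.5 114. ] 27.4 [-0.7 -0.4  0. ] [-0.03 -0.04 -0.01] 50.1 14.18
```

>>> {"name": "servo_tool", "arguments": {"turn": [[-0.001,-0.024,-0.02],[0,0,0],[0,0,0],[0,0,0],[0,0,0]], "dp": [[-0.011,-0.012,-0.03],[0,0,-0.03],[0,0,-0.025],[0,0,0],[0,0,0]], "fingers": [0.05,0.05,0.05,0.05,0.05]}}

```text
clock: 14.8
position: [473.6, -14.9, 33.1]
ee_rot: [0.974, 0.227, 0.008, -0.0]
contact_force: [-0.2, 0.4, 0.4]
gripper_width: 50.4
```

```bash
python3 - <<'E'
from h import *
print(*level()); c=cam("wrist"); print(*level()); 
print(proj(c,[466,-15.4,5]),proj(c,[545.1,10.2,2.5]))
m=(c[0][:,:,2]>150); 
for v in (100,130,160,200,240,260,280,300,320): print(v,np.nonzero(m[v,290:350])[0]+290)
E
```

```text
[-0.0039  0.0152  0.    ] [473.6 -14.9  33.1] 26.24 [-0.2  0.4  0.4] [-0.01  0.03 -0.03] 50.4 14.8
[-0.004   0.0153  0.    ] [473.5 -14.8  33.2] 26.24 [0.8 0.7 0.1] [-0.05 -0.01 -0.  ] 50.7 14.85
[314.46068206 301.56868408] [342.13539874 120.5768501 ]
100 []
130 [339 340 341 342 343 344 345 346 347]
160 [312 313 314 315 316 317 318 319 320 321 322 339 340 341 342 343 344 345
 346 347]
200 [311 312 313 314 315 316 317 318 319 320 338 339 340 341 342 343 344 345
 346]
240 [317 318 319 320 321 322 338 339 340 341 342 343 344 345 346]
260 [342 343 344 345]
280 [305 343 344 345]
300 []
320 [290 291 292 293 294 295 296 297 298 299 300 301 302 303 307 308 309 329
 330 331 332 333 334 335 336 337 338 339]
```

>>> {"name": "servo_tool", "arguments": {"turn": [[-0.003,0.011,0],[0,0,0],[0,0,0],[0,0,0],[0,0,0]], "dp": [[-0.006,-0.0005,-0.006],[0,0,-0.006],[0,0,-0.005],[0,0,0],[0,0,0]], "fingers": [0.05,0.05,0.05,0.05,0.05]}}

```text
clock: 15.48
position: [468.4, -14.9, 16.9]
ee_rot: [0.974, 0.227, 0.004, -0.0]
contact_force: [0.2, 0.4, 0.3]
gripper_width: 49.8
```

```bash
python3 - <<'E'
from h import *
print(*level()); c=cam("wrist"); print(*level()); save(c,"w6.png")
print(proj(c,[466,-15.4,5]),proj(c,[545.1,10.2,2.5]))
m=(c[0][:,:,2]>150); cn,_=cv2.findContours(m[:,280:360].astype(np.uint8),0,2)
for k in cn:
    if len(k)>25: print(cv2.boundingRect(k))
E
```

```text
[-0.002   0.0075  0.    ] [468.4 -14.9  16.9] 26.26 [0.2 0.4 0.3] [-0.03  0.07  0.04] 49.8 15.47
[-0.002   0.0075  0.    ] [468.4 -14.9  16.9] 26.25 [-0.5  0.1  0.7] [-0.04  0.03 -0.01] 49.7 15.53
[319.43241866 307.48305131] [351.15516967 106.66561396]
(8, 314, 62, 27)
(29, 129, 28, 121)
(65, 107, 13, 150)
```

>>> {"name": "servo_tool", "arguments": {"turn": [[-0.002,0.006,0],[0,0,0],[0,0,0],[0,0,0],[0,0,0]], "dp": [[-0.002,-0.0005,-0.005],[0,0,-0.004],[0,0,-0.003],[0,0,-0.001],[0,0,0]], "fingers": [0.05,0.05,0.05,0.05,0.05]}}

```text
clock: 16.15
position: [466.2, -15.5, 2.9]
ee_rot: [0.974, 0.227, 0.0, 0.0]
contact_force: [-0.4, 0.6, -0.9]
gripper_width: 50.0
```

```bash
python3 - <<'E'
from h import *
print(*level())
E
```

```text
[0.0002 0.0009 0.    ] [466.2 -15.5   2.9] 26.25 [-0.4  0.6 -0.9] [ 0.03 -0.    0.03] 50.0 16.15
```

>>> {"name": "servo_tool", "arguments": {"turn": [[0,0,0],[0,0,0],[0,0,0],[0,0,0],[0,0,0]], "dp": [[0,0,-0.0015],[0,0,0],[0,0,0],[0,0,0],[0,0,0]], "fingers": [0.05,0.035,0.015,0.015,0.015]}}

```text
clock: 16.77
position: [466.5, -15.5, 2.1]
ee_rot: [0.974, 0.227, 0.001, 0.0]
contact_force: [0.1, 0.5, -0.1]
gripper_width: 26.8
```

>>> {"name": "servo_tool", "arguments": {"turn": [[0,0,0],[0,0,0],[0,0,0],[0,0,0],[0,0,0]], "dp": [[0,0,0],[0,0,0],[0,0,0],[0,0,0],[0,0,0]], "fingers": [0.015,0.015,0.015,0.015,0.015]}}

```text
clock: 17.4
position: [466.5, -15.4, 2.0]
ee_rot: [0.974, 0.227, 0.001, 0.0]
contact_force: [-0.0, 0.2, 0.3]
gripper_width: 26.6
```

```bash
python3 - <<'E'
from h import *
print(*level())
E
```

```text
[0.0001 0.0017 0.    ] [466.5 -15.4   2. ] 26.26 [-0.   0.2  0.3] [-0.02  0.03  0.01] 26.6 17.4
```

>>> {"name": "servo_tool", "arguments": {"turn": [[0,0,0],[0,0,0],[0,0,-0.14],[0,0,-0.14],[0,0,-0.14]], "dp": [[0,0,0.015],[0,0,0.04],[0,0,0.045],[0.006,-0.02,0.03],[0.008,-0.03,0.005]], "fingers": [0.015,0.015,0.015,0.015,0.015]}}

```text
clock: 18.02
position: [479.0, -65.7, 140.1]
ee_rot: [1.0, 0.014, -0.001, -0.001]
contact_force: [0.3, 0.3, -1.8]
gripper_width: 26.7
```

>>> {"name": "servo_tool", "arguments": {"turn": [[0,0,-0.14],[0,0,-0.14],[0,0,-0.14],[0,0,0],[0,0,0]], "dp": [[0.006,-0.03,0],[0.006,-0.03,0],[0.004,-0.025,0],[0,0,0],[0,0,0]], "fingers": [0.015,0.015,0.015,0.015,0.015]}}

```text
clock: 18.65
position: [495.0, -154.0, 140.2]
ee_rot: [0.979, -0.202, -0.0, -0.001]
contact_force: [-0.9, -0.9, -0.3]
gripper_width: 27.1
```

```bash
python3 - <<'E'
from h import *
print(*level()); c=cam("wrist"); print(*level()); save(c,"w7.png"); np.savez("c7.npz",W=c[1])
print(proj(c,[593,-216.5,140]))
E
```

```text
[-0.003   0.0003  0.    ] [ 495.  -154.   140.2] -23.29 [-0.9 -0.9 -0.3] [ 0.05  0.06 -0.05] 27.1 18.65
[-0.0029  0.0003  0.    ] [ 495.  -153.9  140.3] -23.28 [-0.6  0.5 -1.4] [-0.01  0.01  0.  ] 27.0 18.7
[380.16927607 -14.8442201 ]
```

View pics/w7.png

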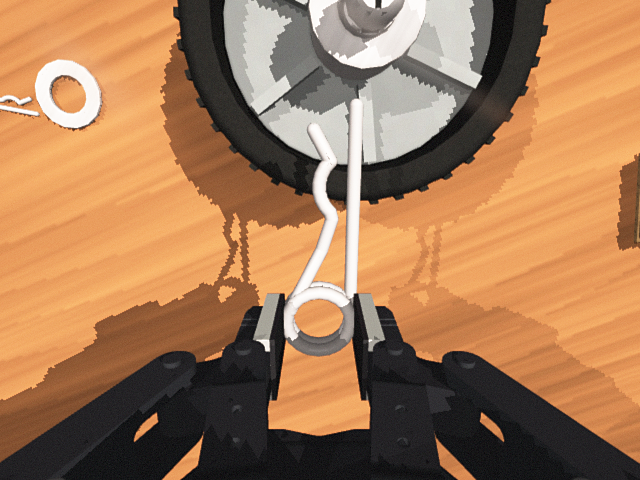

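The clip is held level. Its straight leg runs from (351, 290) to the tip at (356, 102), and the hub and axle are ahead at about (377, 10). Now I fit the leg in the tool frame and the slot direction from w4.

```bash
cat >> h.py <<'E'
def legline(c,T):
    "straight leg in tool frame: points -> slope, y at x=52, tip x"
    m=(c[0].astype(int).min(2)>165); P=[]
    zl=T[2,3]+0.5
    for v in range(120,280,4):
        u=np.nonzero(m[v,335:372])[0]+335
        # white wire run nearest col 354
        if len(u)==0: continue
        runs=np.split(u,np.nonzero(np.diff(u)>1)[0]+1); r=min(runs,key=lambda q:abs(q.mean()-(356-(v-105)*5/185)))
        if 7<=len(r)<=14: P.append((r.mean(),v))
    w=np.array([(np.linalg.inv(T)@np.append(ray(c,u,v,zl),1))[:2] for u,v in P])
    k,b=np.polyfit(w[:,0],w[:,1],1); res=w[:,1]-k*w[:,0]-b; ok=abs(res)<1; k,b=np.polyfit(w[ok,0],w[ok,1],1)
    return k,k*52+b,len(P),res[ok].std()
E
python3 - <<'E'
from h import *
c=cam("wrist");s,T=pose(); print(legline(c,T)); print(*level())
inv=np.linalg.inv(T)
print("tip tool",inv@np.append(ray(c,356.3,101,T[2,3]+.5),1)); print("head tool", inv@np.append(ray(c,319,319,T[2,3]+8),1))
im=cv2.imread("pics/w4.png"); W=np.load("c4.npz")["W"]; f=c[2]; c4=(None,W,f,c[3],c[4])
g=cv2.cvtColor(im,cv2.COLOR_BGR2GRAY).astype(float)
P=[]
for v in range(242,257):
    d=np.clip(200-g[v,314:330],0,None); 
    x=np.arange(314,330); k=(abs(x-321.75)<4); P.append(((d*x*k).sum()/(d*k).sum(),v))
print(np.round(P,2).tolist())
a,b=ray(c4,*P[0],140),ray(c4,*P[-1],140)
q=np.polyfit([p[1] for p in P],[p[0] for p in P],1); a=ray(c4,np.polyval(q,242),242,140); b=ray(c4,np.polyval(q,256),256,140)
print("slot deg",np.degrees(np.arctan2(*(a-b)[1::-1])), "axle",ray(c4,321.75,249.3,140))
E
```

```text
(np.float64(0.0066909065566709445), np.float64(12.189124298138738), 35, np.float64(0.079306626961381))
[-0.0029  0.0005  0.    ] [ 495.1 -153.7  140.4] -23.26 [ 0.2  0.2 -0.5] [-0.01 -0.03  0.03] 26.9 18.75
tip tool [80.28029372 12.19155669 -0.59009091  1.        ]
head tool [ 1.96212416 -0.53350473 -7.99984801  1.        ]
[[321.18, 242.0], [321.18, 243.0], [321.19, 244.0], [321.18, 245.0], [321.19, 246.0], [321.18, 247.0], [321.12, 248.0], [321.05, 249.0], [321.05, 250.0], [321.04, 251.0], [321.06, 252.0], [321.04, 253.0], [321.05, 254.0], [321.04, 255.0], [321.04, 256.0]]
slot deg -23.112024045996012 axle [ 593.11443785 -216.42239203  140.        ]
```

>>> {"name": "servo_tool", "arguments": {"turn": [[-0.001,0,0.005],[-0.001,0,0.004],[0,0,0],[0,0,0],[0,0,0]], "dp": [[0.005,-0.0055,-0.006],[0.005,-0.0055,-0.006],[0.0005,-0.001,-0.005],[0,0,0],[0,0,0]], "fingers": [0.015,0.015,0.015,0.015,0.015]}}

```text
clock: 19.38
position: [506.3, -165.1, 121.7]
ee_rot: [0.981, -0.195, -0.0, -0.0]
contact_force: [-0.1, -0.3, -0.1]
gripper_width: 26.9
```

```bash
python3 - <<'E'
from h import *
print(*level()); s,T=pose(); c=cam("wrist"); print(*level()); save(c,"w8.png"); np.savez("c8.npz",W=c[1],T=T)
print(proj(c,[593.2,-216.05,140]),proj(c,[593.2,-216.05,117]),legline(c,T))
cv2.imwrite("pics/w8c.png",cv2.resize(c[0][0:150,250:450,::-1],None,fx=4,fy=4,interpolation=cv2.INTER_CUBIC))
E
```

```text
[-0.001  -0.0004 -0.    ] [ 506.3 -165.1  121.7] -22.51 [-0.1 -0.3 -0.1] [-0.02  0.   -0.01] 26.9 19.38
[-0.001  -0.0005 -0.    ] [ 506.2 -165.   121.7] -22.52 [-0.5  0.5 -0.7] [ 0.04  0.01 -0.06] 26.9 19.43
[370.50047514  24.30733485] [361.91333828  40.33267074] (np.float64(0.006173143114246414), np.float64(11.90516207032375), 20, np.float64(0.08175687966363024))
```

View pics/w8c.png

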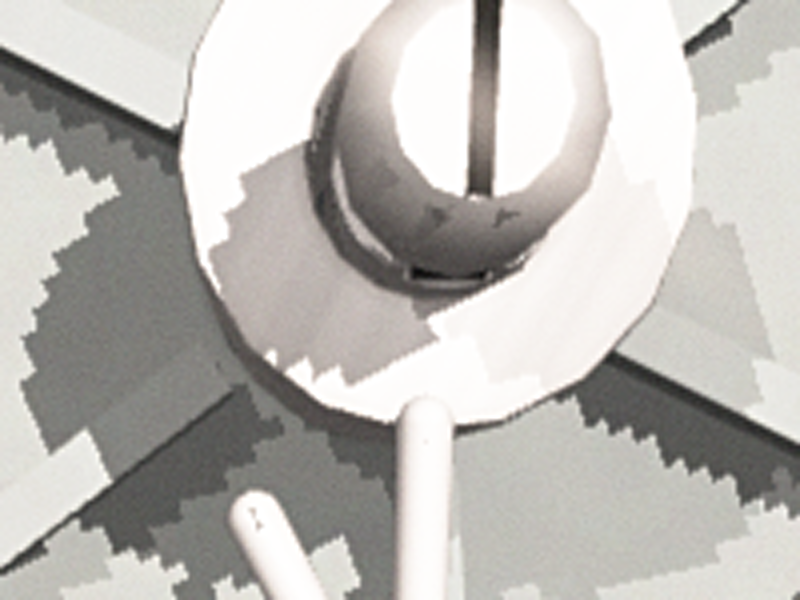

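The crop shows the slot from raw (371.8, 0) to (369.8, 48.8), the hole mouth at (362.5, 68) and the leg tip at (356, 101).

```bash
python3 - <<'E'
from h import *
z=np.load("c8.npz"); T=z["T"]; f=240/np.tan(np.radians(62.988)/2); c=(None,z["W"],f,318.55,240.31); inv=np.linalg.inv(T)
t=lambda u,v,h: (inv@np.append(ray(c,u,v,h),1))[:3].round(2)
print("slot",t(371.75,0.5,140),t(369.75,48.5,140)); print("mouth",t(362.5,68.3,125),t(362.5,68.3,123.5)); print("tip",t(356.25,101,122.2))
im=cv2.imread("pics/w8.png"); g=cv2.cvtColor(im,cv2.COLOR_BGR2GRAY)
for v in(0,10,20,30,40,46,66,67,68,69): print(v,g[v,352:384].tolist())
E
```

```text
slot [105.72  13.9  -18.41] [ 93.63  13.8  -18.4 ]
mouth [90.19 13.45 -3.4 ] [90.37 13.6  -1.9 ]
tip [80.29 11.94 -0.59]
0 [213, 217, 222, 228, 229, 233, 236, 237, 238, 238, 240, 244, 247, 249, 253, 255, 158, 53, 55, 51, 56, 46, 47, 142, 255, 253, 250, 248, 248, 246, 246, 246]
10 [251, 255, 254, 254, 254, 254, 254, 254, 254, 254, 254, 254, 254, 254, 255, 255, 163, 76, 85, 80, 73, 66, 98, 255, 255, 255, 254, 254, 254, 254, 254, 254]
20 [253, 253, 253, 253, 253, 253, 253, 253, 253, 253, 253, 253, 253, 254, 255, 230, 156, 146, 143, 138, 135, 126, 184, 255, 255, 254, 253, 253, 254, 253, 253, 253]
30 [253, 253, 253, 253, 253, 253, 253, 253, 253, 253, 253, 253, 253, 255, 255, 187, 146, 153, 151, 153, 151, 167, 252, 255, 253, 253, 253, 253, 253, 253, 253, 253]
40 [176, 237, 255, 255, 254, 253, 253, 253, 253, 253, 253, 253, 254, 255, 255, 124, 90, 101, 107, 104, 105, 173, 255, 255, 253, 252, 252, 252, 252, 252, 252, 252]
46 [138, 144, 146, 146, 147, 161, 238, 255, 255, 255, 255, 255, 255, 255, 207, 77, 67, 75, 75, 77, 83, 212, 255, 255, 254, 255, 255, 255, 255, 241, 208, 194]
66 [78, 54, 69, 81, 74, 77, 79, 79, 75, 79, 73, 78, 72, 76, 76, 74, 77, 73, 81, 71, 72, 70, 75, 77, 108, 142, 118, 105, 125, 231, 246, 245]
67 [70, 28, 21, 31, 57, 59, 73, 72, 76, 76, 76, 80, 76, 79, 73, 74, 73, 67, 68, 50, 74, 60, 71, 71, 73, 85, 91, 127, 175, 246, 246, 245]
68 [77, 27, 15, 16, 17, 17, 32, 34, 49, 67, 70, 70, 72, 68, 67, 55, 39, 33, 14, 62, 128, 84, 74, 68, 81, 116, 166, 223, 249, 248, 245, 247]
69 [85, 40, 49, 47, 42, 47, 38, 45, 45, 48, 51, 69, 65, 61, 53, 46, 42, 45, 37, 93, 122, 77, 78, 92, 165, 215, 251, 249, 246, 245, 246, 248]
```

>>> {"name": "servo_tool", "arguments": {"turn": [[0,0,0],[0,0,0],[0,0,0],[0,0,0],[0,0,0]], "dp": [[-0.0006,-0.0015,0.0003],[0.0018,-0.0008,0],[0.0018,-0.0008,0],[0,0,0],[0,0,0]], "fingers": [0.015,0.015,0.015,0.015,0.015]}}

```text
clock: 20.05
position: [509.7, -168.4, 122.7]
ee_rot: [0.981, -0.195, 0.0, -0.001]
contact_force: [0.8, -0.1, -0.8]
gripper_width: 26.8
```

```bash
cat >> h.py <<'E'
def where(a=0,A=(593.2,-216.05)):
    "tool-frame position of A (x,y), plus level"
    s,T=pose(); return (np.linalg.inv(T)@np.array([A[0],A[1],122.5,1])).round(2)
E
python3 - <<'E'
from h import *
s,T=pose(); c=cam("wrist"); print(*level()); inv=np.linalg.inv(T)
save(c,"w9.png"); g=cv2.cvtColor(c[0],cv2.COLOR_RGB2GRAY)
print(legline(c,T),where())
x=np.arange(340,400)
# slot
for v in range(30,60,3):
    d=np.clip(190-g[v,340:400].astype(float),0,None); print(v,g[v,356:384:2].tolist())
print('mouth')
for v in range(66,92,2): print(v,g[v,346:382:2].tolist())
E
```

```text
[-0.0009  0.0009  0.    ] [ 509.7 -168.4  122.7] -22.5 [ 0.7  0.5 -0.3] [-0.01  0.02  0.02] 26.9 20.1
(np.float64(0.007558822719052513), np.float64(11.968096039986207), 18, np.float64(0.06909567624306351)) [95.44 12.08  0.22  1.  ]
30 [254, 254, 255, 143, 162, 153, 255, 254, 254, 254, 254, 254, 254, 254]
33 [254, 254, 255, 123, 146, 139, 255, 254, 254, 253, 253, 253, 253, 253]
36 [253, 254, 253, 107, 120, 119, 255, 253, 253, 253, 253, 253, 253, 253]
39 [253, 255, 219, 87, 100, 106, 255, 253, 253, 253, 253, 253, 253, 253]
42 [253, 255, 217, 66, 81, 90, 255, 253, 253, 253, 253, 253, 253, 253]
45 [253, 255, 163, 56, 70, 94, 255, 253, 253, 253, 253, 253, 253, 253]
48 [253, 255, 169, 48, 61, 88, 255, 253, 253, 253, 253, 253, 253, 253]
51 [253, 255, 133, 48, 51, 106, 255, 253, 253, 253, 253, 253, 253, 254]
54 [252, 255, 133, 43, 47, 109, 255, 253, 253, 253, 253, 253, 253, 253]
57 [253, 255, 94, 49, 45, 152, 255, 253, 253, 252, 253, 254, 242, 199]
mouth
66 [127, 136, 135, 144, 144, 143, 156, 196, 246, 212, 155, 167, 159, 160, 158, 161, 157, 146]
68 [116, 133, 110, 128, 135, 128, 140, 148, 1
[... 300 characters left out ...]
104, 104, 95, 222]
76 [81, 78, 91, 89, 95, 96, 98, 97, 98, 104, 98, 99, 97, 90, 93, 81, 198, 243]
78 [72, 76, 78, 78, 80, 85, 86, 94, 86, 88, 85, 86, 78, 78, 75, 192, 246, 244]
80 [85, 76, 78, 75, 68, 78, 77, 83, 80, 74, 77, 74, 95, 133, 126, 247, 244, 247]
82 [138, 15, 26, 54, 67, 79, 74, 68, 68, 40, 88, 78, 88, 158, 247, 243, 246, 247]
84 [91, 81, 102, 106, 110, 114, 116, 84, 78, 58, 93, 163, 253, 247, 243, 245, 246, 246]
86 [77, 69, 70, 74, 76, 90, 76, 74, 82, 160, 255, 251, 245, 245, 246, 248, 245, 245]
88 [173, 103, 105, 104, 110, 103, 106, 164, 254, 253, 247, 247, 247, 246, 246, 245, 245, 245]
90 [192, 138, 133, 128, 129, 178, 253, 251, 248, 249, 247, 246, 247, 245, 247, 246, 245, 242]
```

```bash
python3 - <<'E'
from h import *
s,T=pose(); c=cam("wrist"); inv=np.linalg.inv(T); g=cv2.cvtColor(c[0],cv2.COLOR_RGB2GRAY)
t=lambda u,v,h: (inv@np.append(ray(c,u,v,h),1))[:3].round(2)
print([g[v,342:372].tolist() for v in (81,82,83)])
print("mouth L R",t(347,82,125),t(365,82,125)); print("slot",t(364.1,48,140))
col=g[85:125,356]; print(col.tolist())
E
```

```text
[[75, 76, 72, 83, 105, 40, 53, 69, 73, 78, 75, 67, 74, 72, 79, 73, 74, 72, 73, 82, 78, 78, 75, 71, 69, 79, 78, 74, 106, 96], [74, 77, 74, 85, 135, 36, 16, 19, 30, 46, 53, 65, 77, 73, 70, 70, 78, 77, 66, 69, 67, 67, 52, 60, 84, 76, 80, 75, 84, 117], [77, 79, 73, 105, 133, 50, 37, 50, 41, 46, 43, 50, 59, 71, 77, 86, 82, 78, 64, 53, 39, 28, 33, 66, 115, 97, 93, 96, 162, 213]]
mouth L R [86.15  8.57 -2.28] [86.14 14.52 -2.29]
slot [ 93.94  12.3  -17.28]
[127, 86, 79, 103, 123, 174, 253, 252, 247, 246, 248, 246, 246, 242, 241, 251, 252, 253, 253, 253, 252, 252, 252, 253, 252, 252, 252, 252, 252, 253, 252, 253, 252, 252, 253, 253, 252, 253, 253, 253]
```

>>> {"name": "servo_tool", "arguments": {"turn": [[0,0,0],[0,0,0],[0,0,0],[0,0,0],[0,0,0]], "dp": [[0.0018,-0.0007,-0.0006],[0.0018,-0.0007,0],[0.0018,-0.0008,0],[0.0009,-0.0004,0],[0,0,0]], "fingers": [0.015,0.015,0.015,0.015,0.015]}}

```text
clock: 20.78
position: [516.5, -171.1, 122.0]
ee_rot: [0.981, -0.195, 0.0, -0.001]
contact_force: [-0.3, 0.8, -0.6]
gripper_width: 26.7
```

```bash
python3 - <<'E'
from h import *
print(*level(),where())
E
```

```text
[-0.0009  0.0008  0.    ] [ 516.5 -171.1  122. ] -22.5 [-0.3  0.8 -0.6] [0.01 0.05 0.04] 26.7 20.77 [88.09 12.15 -0.49  1.  ]
```

>>> {"name": "servo_tool", "arguments": {"turn": [[0,0,0],[0,0,0],[0,0,0],[0,0,0],[0,0,0]], "dp": [[0.0012,-0.0005,0],[0.0012,-0.0005,0],[0.0012,-0.0005,0],[0,0,0],[0,0,0]], "fingers": [0.015,0.015,0.015,0.015,0.015]}}

```text
clock: 21.4
position: [520.2, -172.7, 122.0]
ee_rot: [0.981, -0.195, 0.0, -0.001]
contact_force: [0.7, 0.4, -0.7]
gripper_width: 26.8
```

```bash
python3 - <<'E'
from h import *
print(*level(),where())
s,T=pose(); c=cam("wrist"); save(c,"w10.png"); print(legline(c,T))
cv2.imwrite("pics/w10c.png",cv2.resize(c[0][30:180,270:430,::-1],None,fx=4,fy=4,interpolation=cv2.INTER_CUBIC))
E
```

```text
[-0.0009  0.0007  0.    ] [ 520.2 -172.7  122. ] -22.5 [ 0.7  0.4 -0.7] [-0.01  0.06 -0.03] 26.8 21.4 [84.   12.12 -0.52  1.  ]
(np.float64(0.06432656454917235), np.float64(13.489941416469872), 13, np.float64(0.3004047692204682))
```

View pics/w10c.png

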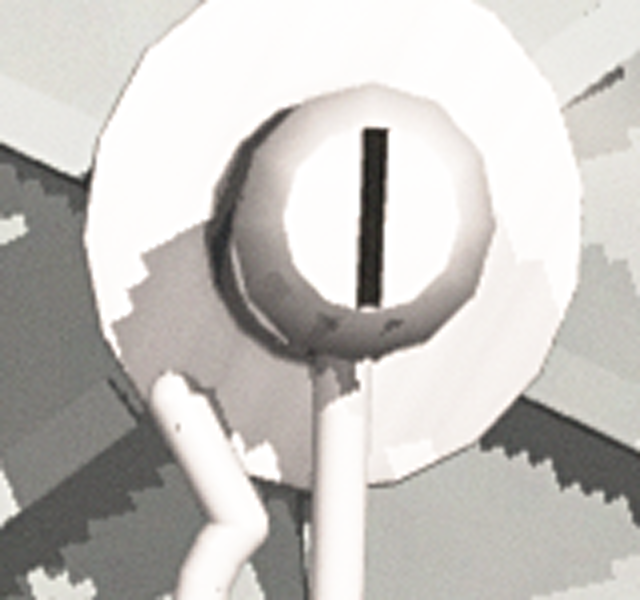

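The leg tip is hidden inside the axle under the slot and the forces are near zero, so it has entered. I'll push on gently in small rows.

>>> {"name": "servo_tool", "arguments": {"turn": [[0,0,0],[0,0,0],[0,0,0],[0,0,0],[0,0,0]], "dp": [[0.0012,-0.0005,0],[0.0012,-0.0005,0],[0.0012,-0.0005,0],[0.0012,-0.0005,0],[0,0,0]], "fingers": [0.015,0.015,0.015,0.015,0.015]}}

```text
clock: 22.08
position: [525.4, -174.9, 122.0]
ee_rot: [0.981, -0.195, 0.0, -0.001]
contact_force: [0.5, 0.5, -0.2]
gripper_width: 26.9
```

```bash
python3 - <<'E'
from h import *
print(*level(),where())
E
```

```text
[-0.0009  0.0008  0.    ] [ 525.4 -174.9  122. ] -22.5 [ 0.5  0.5 -0.2] [-0.02  0.03  0.03] 26.9 22.07 [78.39 12.11 -0.51  1.  ]
```

>>> {"name": "servo_tool", "arguments": {"turn": [[0,0,0],[0,0,0],[0,0,0],[0,0,0],[0,0,0]], "dp": [[0.0012,-0.0005,0],[0.0012,-0.0005,0],[0.0012,-0.0005,0],[0.0012,-0.0005,0],[0,0,0]], "fingers": [0.015,0.015,0.015,0.015,0.015]}}

```text
clock: 22.7
position: [530.6, -177.0, 121.9]
ee_rot: [0.981, -0.195, 0.0, -0.001]
contact_force: [0.5, -0.3, -1.2]
gripper_width: 27.0
```

```bash
python3 - <<'E'
from h import *
print(*level(),where())
E
```

```text
[-0.0009  0.0008  0.    ] [ 530.6 -177.   121.9] -22.5 [ 0.5 -0.3 -1.2] [0.02 0.01 0.04] 27.0 22.7 [72.81 12.13 -0.55  1.  ]
```

>>> {"name": "servo_tool", "arguments": {"turn": [[0,0,0],[0,0,0],[0,0,0],[0,0,0],[0,0,0]], "dp": [[0.0012,-0.0005,0],[0.0012,-0.0005,0],[0.0012,-0.0005,0],[0,0,0],[0,0,0]], "fingers": [0.015,0.015,0.015,0.015,0.015]}}

```text
clock: 23.32
position: [534.3, -178.5, 121.9]
ee_rot: [0.981, -0.195, 0.0, -0.001]
contact_force: [0.7, -0.1, -0.7]
gripper_width: 27.1
```

```bash
python3 - <<'E'
from h import *
print(*level(),where())
E
```

```text
[-0.0011  0.0006  0.    ] [ 534.3 -178.5  121.9] -22.49 [ 0.7 -0.1 -0.7] [ 0.04  0.04 -0.01] 27.1 23.32 [68.77 12.2  -0.63  1.  ]
```

>>> {"name": "servo_tool", "arguments": {"turn": [[0,0,0],[0,0,0],[0,0,0],[0,0,0],[0,0,0]], "dp": [[0.0012,-0.0005,0],[0.0012,-0.0005,0],[0.0012,-0.0005,0],[0,0,0],[0,0,0]], "fingers": [0.015,0.015,0.015,0.015,0.015]}}

```text
clock: 23.95
position: [535.9, -179.0, 121.1]
ee_rot: [0.981, -0.195, -0.003, -0.001]
contact_force: [-1.4, 2.4, 0.5]
gripper_width: 26.6
```

```bash
python3 - <<'E'
from h import *
print(*level(),where())
E
```

```text
[-0.0029 -0.0047 -0.    ] [ 535.9 -179.   121.1] -22.49 [-1.4  2.4  0.5] [0.59 0.48 0.06] 26.6 23.95 [67.12 12.31 -1.77  1.  ]
```

>>> {"name": "servo_tool", "arguments": {"turn": [[-0.001,-0.002,0],[0,-0.001,0],[0,0,0],[0,0,0],[0,0,0]], "dp": [[0.0022,-0.0009,0.0005],[0.0022,-0.0009,0.0003],[0.0022,-0.0009,0],[0.0022,-0.0009,0],[0,0,0]], "fingers": [0.015,0.015,0.015,0.015,0.015]}}

```text
clock: 24.58
position: [537.9, -179.8, 119.9]
ee_rot: [0.981, -0.195, -0.01, -0.002]
contact_force: [-1.2, 2.2, 1.9]
gripper_width: 26.8
```

```bash
python3 - <<'E'
from h import *
print(*level(),where())
E
```

```text
[-0.0075 -0.0181 -0.    ] [ 537.9 -179.8  119.9] -22.54 [-1.2  2.2  1.9] [0.53 0.35 0.02] 26.8 24.57 [64.89 12.32 -3.87  1.  ]
```

>>> {"name": "servo_tool", "arguments": {"turn": [[-0.004,-0.01,0],[-0.002,-0.006,0],[-0.001,-0.003,0],[0,-0.002,0],[0,-0.002,0]], "dp": [[0.0005,-0.0002,0.001],[0.0005,-0.0002,0.0005],[0.0005,-0.0002,0.0003],[0.0005,-0.0002,0.0002],[0.0005,-0.0002,0.0002]], "fingers": [0.015,0.015,0.015,0.015,0.015]}}

```text
clock: 25.2
position: [538.1, -179.9, 121.0]
ee_rot: [0.981, -0.196, 0.0, -0.001]
contact_force: [-2.5, 4.8, -0.5]
gripper_width: 26.8
```

```bash
python3 - <<'E'
from h import *
print(*level(),where())
s,T=pose(); c=cam("wrist"); save(c,"w11.png"); g=cv2.cvtColor(c[0],cv2.COLOR_RGB2GRAY)
for v in (200,220,240,260,280): print(v,(np.nonzero(g[v,330:372]>200)[0]+330)[[0,-1]])
E
```

```text
[-0.0021  0.0011  0.    ] [ 538.1 -179.9  121. ] -22.58 [-2.5  4.8 -0.5] [1.17 1.02 0.09] 26.8 25.2 [64.73 12.28 -1.51  1.  ]
200 [333 371]
220 [330 359]
240 [330 360]
260 [330 371]
280 [346 356]
```

>>> {"name": "servo_tool", "arguments": {"turn": [[-0.002,-0.003,0],[-0.002,-0.004,0],[-0.002,-0.004,0],[-0.002,-0.004,0],[-0.001,-0.004,0]], "dp": [[0.0022,-0.0005,0.0006],[0.0022,-0.0005,0.0005],[0.0022,-0.0007,0.0005],[0.0022,-0.0009,0.0005],[0.001,-0.0004,0.0003]], "fingers": [0.015,0.015,0.015,0.015,0.015]}}

```text
clock: 25.88
position: [538.3, -179.9, 119.6]
ee_rot: [0.98, -0.197, -0.001, 0.001]
contact_force: [-3.9, 4.3, 1.2]
gripper_width: 27.2
```

```bash
python3 - <<'E'
from h import *
print(*level(),where())
E
```

```text
[ 0.0006 -0.0024  0.    ] [ 538.3 -179.9  119.6] -22.71 [-3.9  4.3  1.2] [1.3  1.04 0.17] 27.2 25.88 [64.63 12.16 -2.98  1.  ]
```

>>> {"name": "servo_tool", "arguments": {"turn": [[0,-0.002,0],[0,-0.002,0],[0,-0.002,0],[0,-0.002,0],[0,-0.002,0]], "dp": [[0.0005,0.0002,0.0012],[0.0005,0.0002,0.001],[0.0005,-0.0002,0.0008],[0.0005,-0.0002,0.0006],[0.0005,-0.0002,0.0004]], "fingers": [0.015,0.015,0.015,0.015,0.015]}}

```text
clock: 26.5
position: [538.5, -179.7, 122.1]
ee_rot: [0.98, -0.197, 0.001, -0.001]
contact_force: [-4.0, 2.8, -0.0]
gripper_width: 26.7
```

```bash
python3 - <<'E'
from h import *
print(*level(),where())
s,T=pose(); c=cam("wrist"); save(c,"w11.png")
cv2.imwrite("pics/w11c.png",cv2.resize(c[0][60:360,220:460,::-1],None,fx=2,fy=2,interpolation=cv2.INTER_CUBIC))
E
```

```text
[-0.0009  0.0024  0.    ] [ 538.5 -179.7  122.1] -22.77 [-4.   2.8 -0. ] [1.11 1.13 0.13] 26.7 26.5 [64.52 12.34 -0.31  1.  ]
```

View pics/w11c.png

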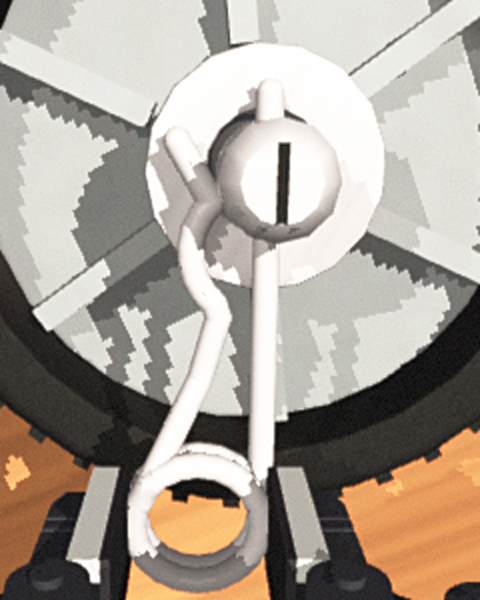

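The leg is through, with its tip out the far side, and the bent leg's narrow point is riding on the axle's flank at crop (210, 205). Now a firmer push.

>>> {"name": "servo_tool", "arguments": {"turn": [[-0.001,-0.002,0],[-0.001,-0.004,0],[-0.001,-0.004,0],[-0.001,-0.004,0],[0,-0.003,0]], "dp": [[0.003,-0.0011,0.0008],[0.0035,-0.0013,0.001],[0.0035,-0.0013,0.0011],[0.0035,-0.0013,0.0011],[0.001,-0.0004,0.0006]], "fingers": [0.015,0.015,0.015,0.015,0.015]}}

```text
clock: 27.18
position: [538.5, -179.7, 120.8]
ee_rot: [0.98, -0.199, -0.008, -0.003]
contact_force: [-3.2, 3.4, 1.2]
gripper_width: 27.5
```

```bash
python3 - <<'E'
from h import *
print(*level(),where())
E
```

```text
[-0.0085 -0.0153 -0.    ] [ 538.5 -179.7  120.8] -22.91 [-3.2  3.4  1.2] [0.98 1.   0.03] 27.5 27.18 [64.5  12.17 -2.85  1.  ]
```

>>> {"name": "servo_tool", "arguments": {"turn": [[-0.006,-0.014,0.001],[-0.004,-0.009,0.001],[-0.003,-0.008,0.001],[-0.003,-0.008,0.001],[-0.003,-0.008,0.001]], "dp": [[0.003,-0.0012,0.0014],[0.0045,-0.0017,0.0015],[0.0045,-0.0017,0.0015],[0.0045,-0.0017,0.0015],[0.0045,-0.0017,0.0015]], "fingers": [0.015,0.015,0.015,0.015,0.015]}}

```text
clock: 27.8
position: [553.9, -186.3, 124.9]
ee_rot: [0.98, -0.197, 0.01, 0.001]
contact_force: [-7.2, 6.6, -2.6]
gripper_width: 26.9
```

```bash
python3 - <<'E'
from h import *
print(*level(),where())
E
```

```text
[0.0066 0.0184 0.    ] [ 553.9 -186.3  124.9] -22.77 [-7.2  6.6 -2.6] [1.97 2.33 0.08] 26.9 27.8 [47.64 12.2   3.33  1.  ]
```

It snapped over and is now about 2 mm past home, with some 10 N of resistance. I'll ease back and level the tool.

>>> {"name": "servo_tool", "arguments": {"turn": [[0.004,0.01,0],[0.002,0.005,0],[0,0,0],[0,0,0],[0,0,0]], "dp": [[-0.0015,0.0006,-0.0012],[-0.0005,0.0002,-0.0008],[0,0,-0.0004],[0,0,0],[0,0,0]], "fingers": [0.015,0.015,0.015,0.015,0.015]}}

```text
clock: 28.42
position: [553.9, -186.1, 123.4]
ee_rot: [0.98, -0.197, 0.004, 0.0]
contact_force: [-2.7, -0.2, -1.1]
gripper_width: 27.1
```

```bash
python3 - <<'E'
from h import *
print(*level(),where())
E
```

```text
[0.0015 0.0072 0.    ] [ 553.9 -186.1  123.4] -22.76 [-2.7 -0.2 -1.1] [0.57 0.71 0.01] 27.1 28.43 [47.76 12.4   1.26  1.  ]
```

>>> {"name": "servo_tool", "arguments": {"turn": [[0.001,0.005,0],[0,0.001,0],[0,0,0],[0,0,0],[0,0,0]], "dp": [[-0.001,0.0004,-0.0007],[-0.0005,0.0002,-0.0004],[0,0,0],[0,0,0],[0,0,0]], "fingers": [0.015,0.015,0.015,0.015,0.015]}}

```text
clock: 29.05
position: [553.9, -186.1, 123.2]
ee_rot: [0.98, -0.197, 0.002, 0.0]
contact_force: [-1.0, 1.1, -0.8]
gripper_width: 27.2
```

```bash
python3 - <<'E'
from h import *
print(*level(),where())
s,T=pose(); c=cam("wrist"); save(c,"w12.png")
cv2.imwrite("pics/w12c.png",cv2.resize(c[0][100:400,200:480,::-1],None,fx=2,fy=2,interpolation=cv2.INTER_CUBIC))
E
```

```text
[0.0017 0.0048 0.    ] [ 553.9 -186.1  123.2] -22.73 [-1.   1.1 -0.8] [0.25 0.46 0.02] 27.2 29.05 [47.84 12.45  0.97  1.  ]
```

```bash
python3 - <<'E'
from h import *
s,T=pose(); c=cam("wrist"); inv=np.linalg.inv(T)
A=np.array([593.2,-216.05]); u=np.array([np.cos(np.radians(-22.7)),np.sin(np.radians(-22.7))])
for d in (12,22.5,26,28.5,30.5,32.5): print(d,proj(c,[*(A+d*u),122.5]).round(1))
print("cap",proj(c,[*A,140]).round(1))
g=cv2.cvtColor(c[0],cv2.COLOR_RGB2GRAY); p=proj(c,[*(A+26*u),122.5]).astype(int)
for v in range(p[1]-22,p[1]+40,3): print(v,g[v,p[0]-24:p[0]+25:3].tolist())
# head
print("head px pred for seat home",proj(c,[*(A-52*u+12.5*np.array([-u[1],u[0]])),127.5]).round(1))
m=g>170
for v in range(300,365,6): print(v,g[v,280:360:5].tolist())
E
```

```text
12 [355.7 161.7]
22.5 [356.5 131.3]
26 [356.8 120.9]
28.5 [357.  113.3]
30.5 [357.1 107.2]
32.5 [357.3 101.1]
cap [359.7 204.3]
98 [126, 238, 237, 237, 238, 204, 204, 201, 234, 230, 229, 231, 230, 231, 231, 230, 232]
101 [103, 240, 238, 237, 236, 206, 178, 249, 254, 254, 226, 230, 230, 232, 228, 232, 230]
104 [107, 238, 235, 236, 236, 219, 209, 252, 254, 254, 228, 230, 231, 231, 231, 231, 231]
107 [108, 240, 237, 237, 237, 231, 198, 250, 254, 253, 226, 230, 233, 229, 231, 230, 231]
110 [120, 240, 235, 235, 236, 237, 203, 250, 254, 252, 222, 230, 231, 229, 230, 231, 231]
113 [122, 241, 236, 236, 237, 244, 205, 250, 254, 253, 219, 228, 230, 229, 230, 232, 230]
116 [124, 241, 234, 235, 235, 241, 207, 250, 254, 253, 219, 227, 229, 230, 230, 230, 230]
119 [127, 243, 235, 237, 235, 241, 213, 251, 254, 253, 211, 228, 228, 229, 228, 229, 229]
122 [131, 239, 238, 238, 221, 217, 216, 251, 254, 253, 219, 229, 228, 230, 229, 228, 228]
125 [125, 130, 124, 196, 196, 195, 220, 251, 254, 252, 215, 228, 229, 230, 225, 227, 229]
128 [122, 115, 118, 154, 157, 143, 221, 251, 254, 253, 210, 226, 228, 227
[... 1116 characters left out ...]
[30, 234, 247, 242, 27, 21, 19, 21, 24, 14, 30, 33, 21, 169, 168, 20]
318 [29, 243, 247, 30, 35, 22, 24, 27, 22, 27, 29, 25, 50, 165, 179, 17]
324 [29, 247, 246, 228, 28, 16, 29, 23, 24, 28, 21, 26, 63, 159, 181, 19]
330 [31, 245, 248, 224, 89, 30, 18, 27, 19, 21, 16, 55, 173, 171, 176, 15]
336 [28, 128, 249, 252, 105, 114, 77, 44, 39, 63, 108, 117, 113, 183, 131, 22]
342 [32, 113, 120, 129, 125, 109, 106, 120, 124, 123, 97, 111, 123, 164, 208, 17]
348 [30, 203, 199, 133, 125, 129, 128, 122, 128, 127, 138, 132, 115, 209, 209, 9]
354 [23, 207, 199, 200, 205, 164, 121, 121, 124, 120, 149, 204, 202, 201, 205, 14]
360 [13, 205, 207, 205, 203, 200, 205, 204, 200, 202, 205, 207, 212, 208, 197, 75]
```

```bash
python3 - <<'E'
from h import *
c=cam("wrist"); g=cv2.cvtColor(c[0],cv2.COLOR_RGB2GRAY)
for v in range(168,246,4): print(v,g[v,318:404:4].tolist())
print(g[88:106,356].tolist())
A=np.array([593.2,-216.05]); u=np.array([np.cos(np.radians(-22.7)),np.sin(np.radians(-22.7))])
for d in(-6.5,6.5): print(proj(c,[*(A+d*u),140]).round(1))
E
```

```text
168 [250, 253, 250, 203, 83, 95, 104, 135, 240, 250, 242, 63, 197, 69, 255, 254, 253, 253, 253, 254, 253, 254]
172 [253, 253, 232, 87, 89, 124, 144, 176, 204, 208, 224, 226, 225, 211, 75, 253, 253, 253, 254, 253, 254, 253]
176 [253, 250, 127, 89, 124, 132, 183, 206, 222, 230, 240, 240, 238, 234, 237, 201, 252, 254, 253, 253, 254, 253]
180 [253, 250, 64, 96, 131, 169, 200, 223, 236, 241, 247, 249, 247, 245, 239, 229, 251, 254, 253, 254, 253, 253]
184 [253, 247, 64, 114, 154, 194, 218, 235, 245, 249, 237, 231, 251, 250, 248, 242, 231, 253, 253, 253, 253, 253]
188 [255, 114, 88, 114, 168, 208, 231, 243, 254, 253, 72, 51, 253, 253, 252, 248, 241, 244, 246, 253, 252, 252]
192 [255, 136, 93, 121, 165, 211, 239, 254, 254, 254, 51, 52, 254, 254, 254, 251, 238, 234, 245, 252, 253, 253]
196 [175, 147, 90, 141, 171, 205, 255, 254, 254, 254, 43, 60, 254, 254, 254, 251, 240, 212, 244, 245, 243, 253]
200 [184, 169, 117, 142, 173, 197, 254, 253, 253, 254, 39, 88, 254, 254, 253, 254, 237, 213, 244, 244, 246, 254]
204 [170, 179, 145, 124, 165, 198, 254, 253, 253, 254, 43, 115, 254, 253, 253, 254, 233
[... 587 characters left out ...]
95, 203]
228 [181, 224, 255, 153, 118, 135, 135, 142, 160, 91, 90, 161, 255, 249, 244, 244, 246, 244, 219, 197, 199, 198]
232 [166, 243, 253, 251, 126, 133, 134, 150, 255, 251, 228, 247, 245, 243, 242, 246, 246, 215, 196, 197, 199, 195]
236 [162, 251, 253, 238, 254, 130, 186, 161, 250, 253, 232, 246, 253, 253, 252, 239, 195, 199, 195, 196, 197, 195]
240 [215, 252, 253, 199, 241, 138, 143, 167, 251, 253, 228, 243, 253, 232, 188, 189, 199, 196, 196, 194, 197, 198]
244 [241, 253, 251, 224, 120, 118, 116, 171, 251, 254, 193, 189, 192, 194, 196, 197, 195, 197, 195, 196, 194, 195]
[227, 223, 206, 201, 198, 197, 211, 231, 232, 228, 234, 248, 253, 254, 254, 254, 254, 254]
[359.1 223.8]
[360.3 184.4]
```

>>> {"name": "servo_tool", "arguments": {"turn": [[0.001,0.003,0],[0,0.002,0],[0,0,0],[0,0,0],[0,0,0]], "dp": [[-0.0015,0.0006,-0.0005],[-0.0015,0.0006,-0.0005],[-0.0015,0.0006,-0.0003],[0,0,0],[0,0,0]], "fingers": [0.015,0.015,0.015,0.015,0.015]}}

```text
clock: 29.82
position: [553.7, -185.9, 123.5]
ee_rot: [0.98, -0.197, 0.005, 0.001]
contact_force: [2.6, -1.6, -1.0]
gripper_width: 27.1
```

```bash
cat >> h.py <<'E'
def tip():
    c=cam("wrist"); g=cv2.cvtColor(c[0],cv2.COLOR_RGB2GRAY)
    A=np.array([593.2,-216.05]); u=np.array([np.cos(np.radians(-22.7)),np.sin(np.radians(-22.7))])
    p=[proj(c,[*(A+d*u),122.5]) for d in np.arange(24,37,.5)]
    print([(float(d),int(g[int(round(q[1])),int(round(q[0]))])) for d,q in zip(np.arange(24,37,.5),p)])
E
python3 - <<'E'
from h import *
print(*level(),where()); tip()
E
```

```text
[0.004  0.0103 0.    ] [ 553.7 -185.9  123.5] -22.68 [ 2.6 -1.6 -1. ] [-0.49 -0.45 -0.05] 27.1 29.82 [48.03 12.59  1.54  1.  ]
[(24.0, 254), (24.5, 254), (25.0, 254), (25.5, 254), (26.0, 254), (26.5, 254), (27.0, 254), (27.5, 254), (28.0, 254), (28.5, 254), (29.0, 254), (29.5, 254), (30.0, 254), (30.5, 254), (31.0, 254), (31.5, 254), (32.0, 254), (32.5, 255), (33.0, 233), (33.5, 229), (34.0, 229), (34.5, 230), (35.0, 227), (35.5, 228), (36.0, 229), (36.5, 229)]
```

Force is near zero at this spot and rises in both directions (−10 N when pushed in, +3 N when pulled back), so the cup is seated. Releasing.

>>> {"name": "servo_tool", "arguments": {"turn": [[0,0,0],[0,0,0],[0,0,0],[0,0,0],[0,0,0]], "dp": [[0.0005,-0.0002,0],[0,0,0],[0,0,0],[0,0,0],[0,0,0]], "fingers": [0.015,0.035,0.06,0.06,0.06]}}

```text
clock: 30.5
position: [552.5, -185.1, 123.3]
ee_rot: [0.981, -0.196, 0.003, 0.001]
contact_force: [0.4, 0.3, -0.2]
gripper_width: 60.1
```

```bash
python3 - <<'E'
from h import *
print(*level(),where()); tip()
E
```

```text
[0.0026 0.0063 0.    ] [ 552.5 -185.1  123.3] -22.66 [ 0.4  0.3 -0.2] [-0.01  0.05  0.01] 60.1 30.5 [49.48 12.89  1.12  1.  ]
[(24.0, 253), (24.5, 252), (25.0, 253), (25.5, 252), (26.0, 252), (26.5, 252), (27.0, 253), (27.5, 252), (28.0, 252), (28.5, 252), (29.0, 252), (29.5, 252), (30.0, 252), (30.5, 253), (31.0, 253), (31.5, 254), (32.0, 254), (32.5, 252), (33.0, 229), (33.5, 223), (34.0, 223), (34.5, 220), (35.0, 223), (35.5, 223), (36.0, 222), (36.5, 223)]
```

>>> {"name": "servo_tool", "arguments": {"turn": [[0,0,0],[0,0,0],[0,0,0],[0,0,0],[0,0,0]], "dp": [[0,0,0.01],[0,0,0.03],[0,0,0.04],[0,0,0.02],[0,0,0]], "fingers": [0.06,0.06,0.06,0.06,0.06]}}

```text
clock: 31.18
position: [552.3, -185.3, 228.9]
ee_rot: [0.981, -0.196, 0.004, 0.001]
contact_force: [-0.5, -0.5, -0.5]
gripper_width: 59.9
```

```bash
python3 - <<'E'
from h import *
print(*level(),where()); tip()
s,T=pose(); c=cam("wrist"); save(c,"w13.png"); g=cv2.cvtColor(c[0],cv2.COLOR_RGB2GRAY)
A=np.array([593.2,-216.05]); u=np.array([np.cos(np.radians(-22.7)),np.sin(np.radians(-22.7))]); v_=np.array([-u[1],u[0]])
pc=proj(c,[*A,140]); print("cap",pc, "slot ends pred",proj(c,[*(A+6.5*u),140]),proj(c,[*(A-6.5*u),140]))
k=int(round(pc[0])); 
for q in range(k-4,k+5,2): print(q,g[int(pc[1])-24:int(pc[1])+26:2,q].tolist())
# head: profile along u through head centre and along v
for name,dirn in(("u",u),("v",v_)):
    H=A-52*u+12.5*v_; out=[]
    for d in np.arange(-22,22.1,1):
        q=proj(c,[*(H+d*dirn),127.5]); out.append((int(d),int(g[int(round(q[1])),int(round(q[0]))])))
    print(name,out)
for q in("clip","wheel"):
    print(q,[(round(x["score"],2),x["box"]) for x in search_frame(q,"wrist")[:2]])
E
```

```text
[0.0033 0.0078 0.    ] [ 552.3 -185.3  228.9] -22.65 [-0.5 -0.5 -0.5] [0.02 0.01 0.01] 59.9 31.18 [ 48.71  12.65 106.78   1.  ]
[(24.0, 246), (24.5, 246), (25.0, 247), (25.5, 248), (26.0, 249), (26.5, 249), (27.0, 246), (27.5, 248), (28.0, 247), (28.5, 246), (29.0, 248), (29.5, 247), (30.0, 247), (30.5, 247), (31.0, 249), (31.5, 251), (32.0, 249), (32.5, 244), (33.0, 188), (33.5, 161), (34.0, 170), (34.5, 170), (35.0, 174), (35.5, 168), (36.0, 162), (36.5, 165)]
cap [341.68551209 164.69230265] slot ends pred [341.87459777 153.21604815] [341.49949445 175.9823469 ]
338 [234, 235, 238, 176, 184, 206, 224, 242, 249, 251, 249, 249, 250, 250, 250, 249, 249, 252, 105, 89, 98, 142, 250, 245, 245]
340 [247, 247, 250, 172, 196, 220, 232, 169, 185, 189, 190, 173, 133, 136, 131, 133, 136, 92, 125, 98, 68, 140, 241, 242, 242]
342 [238, 240, 242, 187, 210, 229, 244, 59, 17, 18, 19, 20, 34, 30, 31, 24, 33, 60, 129, 97, 119, 201, 214, 200, 199]
344 [213, 163, 76, 156, 203, 223, 236, 250, 255, 255, 255, 255, 255, 255, 255, 255, 255, 254, 128, 85, 185, 233, 226, 228, 229]
346 [225, 214, 61, 165, 198, 
[... 443 characters left out ...]
), (10, 189), (11, 194), (12, 190), (13, 168), (14, 240), (15, 250), (16, 249), (17, 239), (18, 235), (19, 192), (20, 194), (21, 196), (22, 191)]
v [(-22, 10), (-21, 14), (-20, 17), (-19, 21), (-18, 29), (-17, 21), (-16, 21), (-15, 18), (-14, 16), (-13, 59), (-12, 248), (-11, 247), (-10, 241), (-9, 228), (-8, 125), (-7, 117), (-6, 19), (-5, 17), (-4, 29), (-3, 14), (-2, 24), (-1, 28), (0, 23), (1, 18), (2, 14), (3, 26), (4, 23), (5, 29), (6, 30), (7, 32), (8, 32), (9, 40), (10, 88), (11, 198), (12, 235), (13, 242), (14, 244), (15, 239), (16, 141), (17, 46), (18, 45), (19, 49), (20, 45), (21, 36), (22, 38)]
clip [(0.57, [293.2, 108.9, 49.8, 151.2])]
wheel [(0.78, [222.2, 27.2, 233.7, 236.6])]
```

```bash
python3 - <<'E'
from h import *
print(job_done())
E
```

```text
the job is handed in; nothing more can be done
None
```

The wheel is on the axle, down on its shoulder and let go. The large R-clip is locked through the cross-hole, and I handed the job in at about 31 s. No verdict is reported.

- **Wheel:** I gripped it by the hub, fitted it long end up, and lowered it until it stopped. It stopped 56.8 mm above its bench height, against the 57 mm shoulder.
- **Hole direction:** I read it from the slot in the axle's end, about −23° in the world frame. The leg entered with almost no force.
- **Clip:** The bent leg snapped over at a last measured wrist force of about 10 N. After that the clip resisted both ways, about 10 N pushing in and 3 N pulling back. It stayed put when released.

**Checks that disagreed:** two wrist-camera checks put the clip about 2.3–2.8 mm past its ideal seat, inside the 4.5 mm tolerance. A gentle pull back did not shift it. I can't say whether that is the cup's own play, hole friction or camera calibration, so I left it. The peak force during the snap was not recorded, because readings come only at the end of each move. The last confirming picture was refused because the 12-view limit was reached, so the final checks are numerical only. I did not recheck the bystanders at the end, but I saw no contact with them.

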